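# Set the row of casting flasks over the waxed sprue bases

## Task

The four steel casting flasks stand in a row on the wire draining rack; move them one by one to the tray, so that they stand there in the order of its rubber sprue bases: each upright over the wax tree on the base of its own size, smallest flask on smallest base up to largest on largest. Lower each one gently, without dropping it, until it stands flat on the floor of its base, and do not knock any flask over or push the bowl and the jar about.

Things in the scene. Friction and masses are not known exactly. Their poses are not given: they have to be found in the camera images.
- flask1: the smallest casting flask: loose plain steel tube, open at both ends, 36 mm outside diameter, 2 mm wall, 52 mm tall. Starts upright on the wire draining rack (standing surface 22 mm above the bench, rim wire 13 mm higher), all four in a row about 100 mm apart. Origin: centre of its underside; z up the tube's axis.
- flask2: the second smallest casting flask: loose plain steel tube, open at both ends, 46 mm outside diameter, 2 mm wall, 65 mm tall. Starts upright on the wire draining rack (standing surface 22 mm above the bench, rim wire 13 mm higher), all four in a row about 100 mm apart. Origin: centre of its underside; z up the tube's axis.
- flask3: the second largest casting flask: loose plain steel tube, open at both ends, 56 mm outside diameter, 2 mm wall, 79 mm tall. Starts upright on the wire draining rack (standing surface 22 mm above the bench, rim wire 13 mm higher), all four in a row about 100 mm apart. Origin: centre of its underside; z up the tube's axis.
- flask4: the largest casting flask: loose plain steel tube, open at both ends, 66 mm outside diameter, 2 mm wall, 94 mm tall. Starts upright on the wire draining rack (standing surface 22 mm above the bench, rim wire 13 mm higher), all four in a row about 100 mm apart. Origin: centre of its underside; z up the tube's axis.
- base1: the smallest black rubber sprue base: fixed round dish on the tray, 60 mm across its flared lip, 15 mm high; takes the 36 mm flask. The flask's lower end stands on its flat floor, 8 mm above origin, round a low rubber cone (24 mm across) with a wax tree 13 mm across, its top 42 mm above origin. Origin: centre of its underside; z up; y along the row of bases (100 mm apart).
- base2: the second smallest black rubber sprue base: fixed round dish on the tray, 70 mm across its flared lip, 15 mm high; takes the 46 mm flask. The flask's lower end stands on its flat floor, 8 mm above origin, round a low rubber cone (34 mm across) with a wax tree 23 mm across, its top 54 mm above origin. Origin: centre of its underside; z up; y along the row of bases (100 mm apart).
- base3: the second largest black rubber sprue base: fixed round dish on the tray, 80 mm across its flared lip, 15 mm high; takes the 56 mm flask. The flask's lower end stands on its flat floor, 8 mm above origin, round a low rubber cone (44 mm across) with a wax tree 33 mm across, its top 67 mm above origin. Origin: centre of its underside; z up; y along the row of bases (100 mm apart).
- base4: the largest black rubber sprue base: fixed round dish on the tray, 90 mm across its flared lip, 15 mm high; takes the 66 mm flask. The flask's lower end stands on its flat floor, 8 mm above origin, round a low rubber cone (54 mm across) with a wax tree 43 mm across, its top 81 mm above origin. Origin: centre of its underside; z up; y along the row of bases (100 mm apart).
- bowl: bystander: black rubber mixing bowl, 124 mm across, 70 mm high, loose, beside the work. Origin: centre of its underside.
- jar: bystander: small glass jar with a steel lid, 60 mm across, 75 mm high, loose, beside the work. Origin: centre of its underside.
Not all that is in view belongs to the job. Leave any blue or pink look-alike of the flask2 alone. Leave any orange look-alike of the flask1 alone.

How it is judged:
At the end, for the whole second after the job is handed in: Every flask stands released, upright (within 0.06 rad) and at rest on the base of its own size, its axis within 8 mm of the base's axis and its lower end on the base's floor (5 to 11.5 mm above the base's underside; the floor is at 8 mm) (horizontal distance between flask1 and base1 below 0.008 m and z of flask1 in the frame of base1 between 0.005 and 0.0115 m and angle between each of flask1, flask2, flask3, flask4's own z axis and vertical below 0.06 rad and linear speed of each of flask1, flask2, flask3, flask4 below 0.02 m/s and horizontal distance between flask2 and base2 below 0.008 m and z of flask2 in the frame of base2 between 0.005 and 0.0115 m and horizontal distance between flask3 and base3 below 0.008 m and z of flask3 in the frame of base3 between 0.005 and 0.0115 m and horizontal distance between flask4 and base4 below 0.008 m and z of flask4 in the frame of base4 between 0.005 and 0.0115 m); the robot touches nothing.
It fails at once if the bowl or the jar is pushed more than 25 mm from its place (distance of any of bowl, jar from where it was at the start of the episode above 0.025 m).
It fails at once if a flask is knocked or laid over (angle between any of flask1, flask2, flask3, flask4's own z axis and vertical above 0.6 rad).
It fails at once if a flask is rammed hard onto a sprue base (over 60 N) (contact force between any of flask1, flask2, flask3, flask4 and base1 above 60 N or contact force between any of flask1, flask2, flask3, flask4 and base2 above 60 N or contact force between any of flask1, flask2, flask3, flask4 and base3 above 60 N or contact force between any of flask1, flask2, flask3, flask4 and base4 above 60 N).
It fails at once if a flask is dropped: it comes down onto the floor of its base at over 0.45 m/s, as after a fall of more than about 10 mm ((horizontal distance between flask1 and base1 below 0.02 m and z of flask1 in the frame of base1 below 0.03 m and linear speed of flask1 above 0.45 m/s) or (horizontal distance between flask2 and base2 below 0.02 m and z of flask2 in the frame of base2 below 0.03 m and linear speed of flask2 above 0.45 m/s) or (horizontal distance between flask3 and base3 below 0.02 m and z of flask3 in the frame of base3 below 0.03 m and linear speed of flask3 above 0.45 m/s) or (horizontal distance between flask4 and base4 below 0.02 m and z of flask4 in the frame of base4 below 0.03 m and linear speed of flask4 above 0.45 m/s)).
It also fails if it takes over 109 s, if anything falls off the work surface, if the arm or the gripper's body presses on something with over 40 N, if the wrist force passes 120 N, or if a joint passes its speed limit or range.

## Robot

A 6-joint arm with a two-finger parallel gripper is mounted at the origin on the work surface. World frame = base frame: x ahead of the robot, y to its left, z up, the work surface at z = 0. Lengths are in m, angles in rad, forces in N, time in s.
With the tool pointing down it reaches from about 0.25 to 0.725 m from the base axis. Payload 4 kg.
Tool frame: the origin (TCP) lies on the centre line of the jaws, within the pads' length; the fingertips stand 11 mm ahead of it and the grasp point (between the pads) lies 8 mm behind it; z points along the fingers, x is the direction in which the jaws open and shut, and the axes are right-handed (so a half turn about z gives the same grasp; the last joint's range is limited). The gripper opens to 85 mm and grips with 20 to 120 N. Pads are 22 mm wide; open, the fingers measure 114 mm over their backs; the gripper's body (76 mm by 85 mm) begins 54 mm behind the grasp point. The pads swing forward as they close: fully open they stand 13 mm farther back than shut.
Start: joints at [1.326, 0.241, 0.005, 1.335, 0, 1.571], TCP at [0.121, 0.485, 0.242] pointing down, gripper open.
Joint ranges: [-2.72, 2.72], [-1.05, 1.87], [-1.09, 1.28], [-1.99, 2.15], [-1.42, 1.44], [-3.14, 3.14]. Speed limits (rad/s): [2.79, 2.79, 3.14, 3.14, 3.14, 3.14].

## Interface

Orientations are given as a unit quaternion [x, y, z, w].
In Python, from workcell import bot, viewer, order gives the robot as it stands. The module is installed in compiled form; this text tells all that it offers.
- The arm moves only by the tool send_rows, never from a script. Its argument "increments" is a list that holds one entry, the list of rows, each a list of 4 numbers: the shift along the tool's x, y, z in m, then the turn about the tool's z in degrees. A call has exactly 8 rows; each row shifts and turns the pose as measured when the row begins, along the tool's axes as they then stand; what a row does not reach is not made up. A row lasts 1/10 s, in which the tool goes at most 50 mm and 8.59 degrees, less where a joint would pass 70% of its speed; a pose out of reach is approached as far as the arm can. A call is refused whole if a number of a shift passes 0.05 or a number of a turn 8.59, either way. A call with a gripper value outside its range is refused whole. "hand" is the closure, from -1 (fully open) to 1 (shut), so that 0 is half open, set as the call begins (left out, the last holds). The fingers move at their own pace and stop on an object; the grip force is fixed at half the most. Time passes only in rows, so rows that do not move let the fingers close, or fill a call up. It gives the time, the measured TCP pose, the force and the opening at its end, in the units of the state.
- bot.get_obs(): the state, without advancing time (a new reading comes with each control period).
- viewer.camera(name): name is "side" or "top"; returns a dict with "image" (420x560x3 uint8, red, green, blue), "range_z" (420x560 float32, m along the optical axis (not along the pixel's ray), 0 where there is no reading), "camera_matrix" (3x3 intrinsics, pixels), "eye" and "rotation" of the camera in the world. Camera axes: x right, y down, z forward; pixel columns grow to the right and rows downward; lengths in m; the calibration is good to about 2 mm. A picture is of the moment at which its call begins.
- order.job_done(): hands the job in, once; it reports no verdict.
The state is a dict: "clock": time; "joint_pos": joint angles; "joint_vel": joint speeds; "tau": joint torques, N m; "eef_pos": TCP position; "tool_rot": TCP orientation; "ft_force": force on the tool from outside, world axes, zero at the start; "ft_torque": the same for the moment, N m; "grip_width": finger opening in m.
Only numpy, scipy, OpenCV 4.12 (cv2) and the standard library are available. Lean on these libraries where they do the work, as an engineer would, in place of code of your own. Each camera call takes 0.05 s, during which the arm holds its last target.

## Working session

There is one attempt and no reset: what is moved stays moved. The work goes in short steps, Python scripts to look and compute and a tool call to move; the robot and the scene stay as the last step left them, time stands still between calls to the robot, and variables do not carry over. Pictures are saved under pics/ and viewed, and the job is handed in when it is done.

Besides the shell and the picture viewer there is one more tool, called after ">>>" as a command line: name --argument value ..., lists and objects as JSON in quotes. send_rows: Moves the arm, as the interface text tells. Its arguments: {"type":"object","properties":{"increments":{"type":"array","items":{"type":"array","items":{"type":"array","items":{"type":"number"}}}},"hand":{"type":"number"}},"required":["increments"]}

```bash
mkdir -p pics
python3 - <<'E'
from workcell import bot, viewer
import cv2, numpy as np
o=bot.get_obs()
print(o)
for n in ["side","top"]:
    c=viewer.camera(n)
    cv2.imwrite(f"pics/{n}0.png",c["image"][:,:,::-1])
    np.savez(f"{n}0.npz",**{k:np.array(v) for k,v in c.items()})
    print(n,c["camera_matrix"],c["eye"],c["rotation"])
E
```

```text
{'clock': 0.0, 'joint_pos': array([ 1.32603454e+00,  2.41397455e-01,  3.68178153e-03,  1.33518853e+00,
       -1.59049216e-05,  1.57077173e+00]), 'joint_vel': array([-0.00173188, -0.00010388, -0.00061902, -0.0005638 ,  0.00094898,
       -0.00101736]), 'tau': array([-1.15671497e-03, -3.72316039e+01,  2.52409905e+01,  1.68001524e-02,
       -2.11353672e-04, -1.16239417e-05]), 'eef_pos': array([0.12101561, 0.48448982, 0.24140449]), 'tool_rot': array([ 7.88130686e-01,  6.15507035e-01, -8.25762688e-04,  6.54953900e-04]), 'ft_force': array([-0.66875485, -0.02496854,  0.33774624]), 'ft_torque': array([-0.00123439,  0.03796075, -0.04645033]), 'grip_width': 0.08523853044893112}
side [[399.17455801   0.         284.64392975]
 [  0.         399.17455801 216.66356529]
 [  0.           0.           1.        ]] [ 0.25575909 -1.06250906  0.78794398] [ 0.87215065 -0.13429216  0.08099309 -0.46342096]
top [[506.88409848   0.         279.42711672]
 [  0.         506.88409848 205.08688299]
 [  0.           0.           1.        ]] [0.46009317 0.00723266 1.43412546] [-0.70535661  0.70674115 -0.04496073  0.03110504]
```

View pics/side0.png

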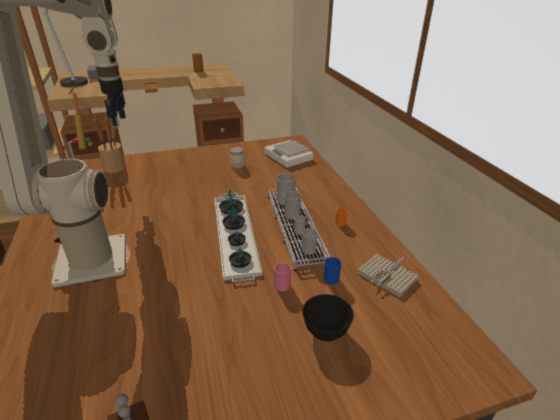

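View pics/top0.png

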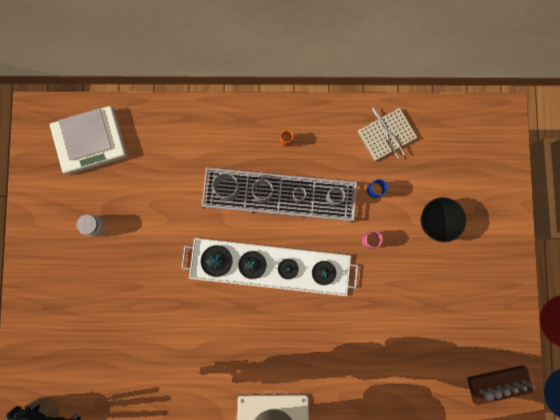

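```bash
cat > h.py <<'E'
import numpy as np, cv2
from scipy.spatial.transform import Rotation as R
def pts(c):
    K=c["camera_matrix"];d=c["range_z"];v,u=np.mgrid[0:420,0:560]
    p=np.stack([(u-K[0,2])*d/K[0,0],(v-K[1,2])*d/K[1,1],d],-1)
    q=np.array(c["rotation"]); M=R.from_quat(q).as_matrix() if q.size==4 else q
    return p@M.T+np.array(c["eye"])
def ray(c,u,v,z):
    K=c["camera_matrix"];q=np.array(c["rotation"]);M=R.from_quat(q).as_matrix() if q.size==4 else q
    d=M@np.array([(u-K[0,2])/K[0,0],(v-K[1,2])/K[1,1],1]);e=np.array(c["eye"])
    return e+d*(z-e[2])/d[2]
E
python3 - <<'E'
from h import *
t=dict(np.load("top0.npz"));s=dict(np.load("side0.npz"))
P=pts(t);print(P[330,300],P[100,200],P[330,420])
Q=pts(s);print(Q[300,150],Q[200,180])
a=t["image"][150:310,170:400,::-1];cv2.imwrite("pics/topcrop.png",cv2.resize(a,None,fx=3.4,fy=3.4,interpolation=cv2.INTER_CUBIC))
a=s["image"][150:310,200:380,::-1];cv2.imwrite("pics/sidecrop.png",cv2.resize(a,None,fx=3.7,fy=3.7,interpolation=cv2.INTER_CUBIC))
# height map
z=P[150:310,170:400,2];h=np.clip(z/0.13,0,1)*255
cv2.imwrite("pics/toph.png",cv2.resize(cv2.applyColorMap(h.astype(np.uint8),cv2.COLORMAP_JET),None,fx=3.4,fy=3.4,interpolation=cv2.INTER_NEAREST))
E
```

```text
[ 0.26690697 -0.07696152  0.00390131] [ 0.92353356  0.20916225 -0.00467734] [ 0.2643648  -0.4122525  -0.00095034]
[ 0.16145053 -0.22919887  0.00063403] [ 0.29037909  0.26942216 -0.00092312]
```

View pics/topcrop.png

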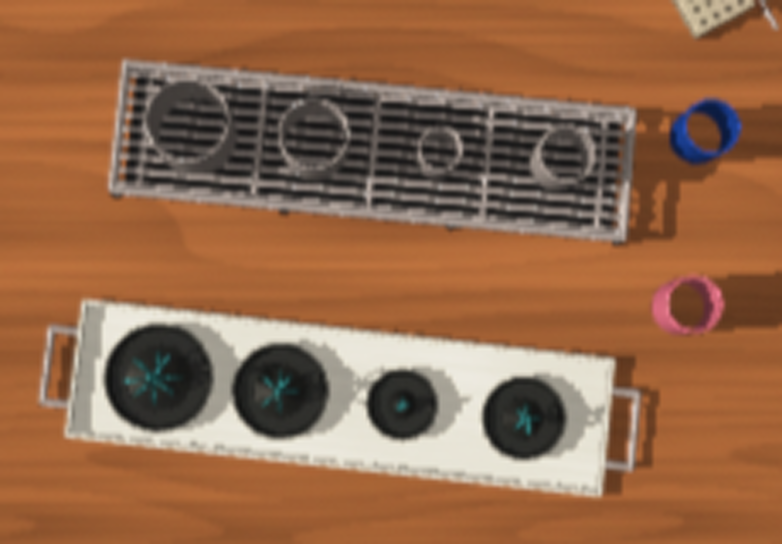

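View pics/sidecrop.png

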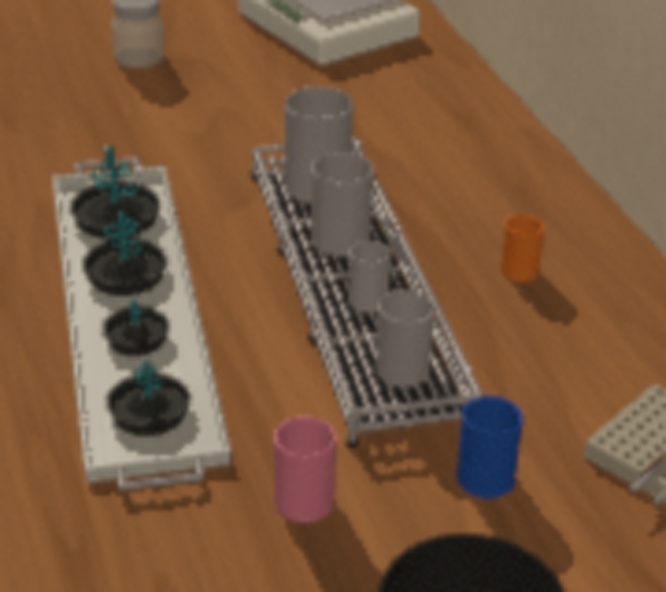

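View pics/toph.png

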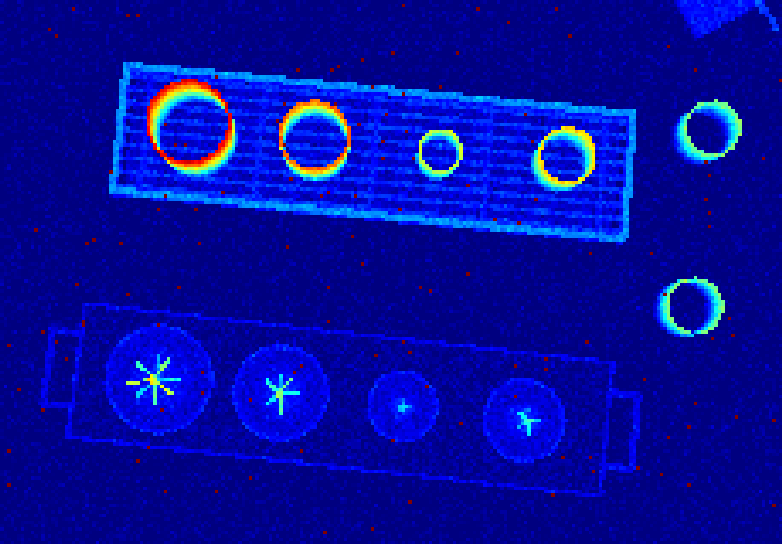

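The flasks stand at crop-to-image (225,185)=4, (262,190)=3, (300,194)=1 and (336,195)=2. The bases lie in the same order, at (216,261), (252,264), (288,268) and (324,272). Possible mix-ups are the blue cup (376,188), the pink cup (373,240) and the orange cup (287,137); all three are coloured and off the rack, so I'm ruling them out. Next I'll measure.

```bash
cat >> h.py <<'E'
from scipy.optimize import least_squares
def circ(xy,r=None):
    c0=xy.mean(0)
    if r is None:
        f=least_squares(lambda p:np.hypot(*(xy-p[:2]).T)-p[2],[*c0,.03],loss="soft_l1",f_scale=.001)
    else: f=least_squares(lambda p:np.hypot(*(xy-p[:2]).T)-r,c0,loss="soft_l1",f_scale=.001)
    return f.x
E
python3 - <<'E'
from h import *
t=dict(np.load("top0.npz"));s=dict(np.load("side0.npz"))
P=pts(t);Q=pts(s);v,u=np.mgrid[0:420,0:560]
H={1:.052,2:.065,3:.079,4:.094};D={1:.036,2:.046,3:.056,4:.066}
fp={4:(225,187),3:(262,190),1:(300,194),2:(336,196)}
bp={4:(216,261),3:(252,264),1:(288,268),2:(324,272)}
for i in fp:
    zt=.022+H[i]
    for n,W in(("top",P),("side",Q)):
        c0=ray(t,*fp[i],zt)
        m=(np.hypot(W[...,0]-c0[0],W[...,1]-c0[1])<.055)&(abs(W[...,2]-zt)<.006)
        xy=W[m][:,:2]
        print("flask",i,n,m.sum(),circ(xy,D[i]/2-.001).round(4),circ(xy).round(4),"ztop",np.median(W[m][:,2]).round(4))
hsv=cv2.cvtColor(t["image"],cv2.COLOR_RGB2HSV)
for i in bp:
    m=((hsv[...,2]<75)&(np.hypot(u-bp[i][0],v-bp[i][1])<24)).astype(np.uint8)
    m=cv2.morphologyEx(m,cv2.MORPH_CLOSE,np.ones((5,5)))
    cs,_=cv2.findContours(m,cv2.RETR_EXTERNAL,cv2.CHAIN_APPROX_NONE);k=max(cs,key=cv2.contourArea)
    e=cv2.minEnclosingCircle(k);el=cv2.fitEllipse(k)
    c0=ray(t,*bp[i],.02);rr=np.hypot(P[...,0]-c0[0],P[...,1]-c0[1])
    # depth-based: lip points
    L={1:.06,2:.07,3:.08,4:.09}[i]/2
    mm=(rr<L+.008)&(hsv[...,2]<75)
    print("base",i,el,ray(t,*el[0],.02).round(4),"tray z",np.median(P[(rr>L+.003)&(rr<L+.01)&(hsv[...,2]>150),2]).round(4),
      "bylip",[np.percentile(P[mm][:,2],q).round(4) for q in(10,50,80,90)])
    # tree: teal
    teal=(rr<.03)&(hsv[...,0]>75)&(hsv[...,0]<100)&(hsv[...,1]>100)
    m2=(np.hypot(Q[...,0]-c0[0],Q[...,1]-c0[1])<.03)&(Q[...,2]>.035)
    print("  tree",P[teal].mean(0).round(4),np.percentile(P[teal][:,2],95).round(3),"side",Q[m2].mean(0).round(4),Q[m2][:,2].max())
for n,c in(("rackrim",0),):
    m=(P[...,2]>.028)&(P[...,2]<.04)&(v>165)&(v<225)&(u>200)&(u<358)
    r=cv2.minAreaRect(P[m][:,:2].astype(np.float32));print("rack",r,np.median(P[m][:,2]))
E
```

```text
flask 4 top 74 [0.6551 0.1243] [0.6551 0.1243 0.0316] ztop 0.1158
flask 4 side 61 [0.657  0.1221] [0.657  0.1222 0.0315] ztop 0.114
flask 3 top 62 [0.6464 0.0273] [0.6464 0.0273 0.0268] ztop 0.1003
flask 3 side 61 [0.6483 0.0255] [0.6483 0.0254 0.0269] ztop 0.0987
flask 1 top 39 [ 0.6377 -0.0726] [ 0.6377 -0.0725  0.0167] ztop 0.0727
flask 1 side 45 [ 0.6399 -0.0748] [ 0.6399 -0.0748  0.0171] ztop 0.0717
flask 2 top 49 [ 0.6325 -0.1723] [ 0.6325 -0.1723  0.0219] ztop 0.0859
flask 2 side 60 [ 0.6342 -0.1744] [ 0.6341 -0.1745  0.0217] ztop 0.0843
base 4 ((216.2078857421875, 260.54534912109375), (29.50865936279297, 30.44967269897461), 67.38566589355469) [0.4587 0.1547 0.02  ] tray z 0.0031 bylip [np.float64(0.0081), np.float64(0.0132), np.float64(0.0173), np.float64(0.0203)]
  tree [0.46   0.1532 0.0472] 0.082 side [0.4584 0.1525 0.0567] 0.08277521177752822
base 3 ((251.96185302734375, 264.4620666503906), (25.83275604248047, 26.627534866333008), 82.11083221435547) [0.4476 0.0558 0.02  ] tray z 1.4341 bylip [np.float64(0.0082), np.float64(0.0129), np.float64(0.0166), np.float64(0.0191)]

[... 169 characters left out ...]
97), 104.73115539550781) [ 0.4363 -0.0433  0.02  ] tray z 0.0033 bylip [np.float64(0.0079), np.float64(0.0126), np.float64(0.0163), np.float64(0.0186)]
  tree [ 0.436  -0.0431  0.035 ] 0.044 side [ 0.4363 -0.0467  0.0402] 0.045060126361984754
base 2 ((323.62200927734375, 272.4126281738281), (22.58757972717285, 22.881223678588867), 86.83334350585938) [ 0.4251 -0.1427  0.02  ] tray z 0.0035 bylip [np.float64(0.0078), np.float64(0.0126), np.float64(0.0165), np.float64(0.0186)]
  tree [ 0.4242 -0.1427  0.0356] 0.055 side [ 0.4256 -0.1455  0.0443] 0.05750479627158489
rack ((0.642643392086029, -0.021129652857780457), (0.4256770610809326, 0.11058951914310455), 84.50357055664062) 0.03416695366371614
```

>>> send_rows --increments '[[[0, 0, 0, 8.5], [0, 0, 0, 8.5], [0, 0, 0, 8.5], [0, 0, 0, 8.5], [0, 0, 0, 8.5], [0, 0, 0, 8.5], [0, 0, 0, 8.5], [0, 0, 0, 8.5]]]' --hand -1

```text
clock: 0.9
eef_pos: [0.1203, 0.4816, 0.237]
tool_rot: [0.998, 0.061, -0.002, 0.006]
ft_force: [0.2, 0.3, 1.0]
grip_width: 0.0856
```

```bash
cat >> h.py <<'E'
FL={4:(.6551,.1243),3:(.6464,.0273),1:(.6377,-.0726),2:(.6325,-.1723)}
BS={4:(.4587,.1547),3:(.4476,.0558),1:(.4363,-.0433),2:(.4251,-.1427)}
def go(x,y,z,yaw=-5):
    from workcell import bot
    o=bot.get_obs();M=R.from_quat(o["tool_rot"]).as_matrix();p=o["eef_pos"]
    a=np.degrees(np.arctan2(M[1,0],M[0,0]))
    d=M.T@(np.array([x,y,z])-p)
    print("t",round(o["clock"],2),"p",p.round(4),"yaw",a.round(2),"tilt",np.degrees(np.arccos(-M[2,2])).round(2),"need mm",(d*1000).round(1),"turn",((a-yaw+180)%360-180).round(2),"F",o["ft_force"].round(1),"w",round(o["grip_width"],4),"q",o["joint_pos"].round(2))
E
python3 -c "
from h import *;go(*FL[4],.22)"
```

```text
t 0.9 p [0.1203 0.4816 0.237 ] yaw 6.96 tilt 0.7 need mm [487.6 419.3  19.6] turn 11.96 F [0.2 0.3 1. ] w 0.0856 q [ 1.33  0.25 -0.    1.33 -0.    2.78]
```

>>> send_rows --increments '[[[0.037, 0.032, -0.002, 1.5], [0.037, 0.032, -0.002, 1.5], [0.037, 0.032, -0.002, 1.5], [0.037, 0.032, -0.002, 1.5], [0.037, 0.032, -0.002, 1.5], [0.037, 0.032, -0.002, 1.5], [0.037, 0.032, -0.002, 1.5], [0.037, 0.032, -0.002, 1.5]]]'

```text
clock: 1.7
eef_pos: [0.4259, 0.232, 0.251]
tool_rot: [0.999, -0.041, -0.003, 0.008]
ft_force: [0.6, 1.8, 0.1]
grip_width: 0.0855
```

```bash
python3 -c "
from h import *;go(*FL[4],.22)"
```

```text
t 1.7 p [0.4259 0.232  0.251 ] yaw -4.75 tilt 0.97 need mm [237.5  87.8  30.9] turn 0.25 F [0.6 1.8 0.1] w 0.0855 q [ 0.5   0.22 -0.    1.36 -0.01  2.16]
```

>>> send_rows --increments '[[[0.04, 0.015, 0, 0], [0.04, 0.015, 0, 0], [0.04, 0.015, 0, 0], [0.04, 0.015, 0, 0], [0.04, 0.015, 0, 0], [0.03, 0.01, 0, 0], [0.015, 0.005, 0, 0], [0, 0, 0, 0]]]'

```text
clock: 2.5
eef_pos: [0.6728, 0.1072, 0.2439]
tool_rot: [0.999, -0.047, -0.007, 0.009]
ft_force: [0.7, 1.1, -0.4]
grip_width: 0.0853
```

```bash
python3 -c "
from h import *;go(*FL[4],.22)"
```

```text
t 2.5 p [0.6728 0.1072 0.2439] yaw -5.42 tilt 1.33 need mm [-18.9 -15.8  23.9] turn -0.42 F [ 0.7  1.1 -0.4] w 0.0853 q [ 0.16  0.65  0.63  1.58 -0.01  1.83]
```

>>> send_rows --increments '[[[-0.008, -0.008, 0.005, 0], [-0.006, -0.005, 0.005, 0], [-0.004, -0.003, 0.005, 0], [0, 0, 0.004, 0], [0, 0, 0, 0], [0, 0, 0, 0], [0, 0, 0, 0], [0, 0, 0, 0]]]'

```text
clock: 3.3
eef_pos: [0.6524, 0.1259, 0.2221]
tool_rot: [0.999, -0.047, -0.01, 0.009]
ft_force: [-0.2, -1.1, 0.7]
grip_width: 0.0855
```

```bash
python3 -c "
from h import *;go(*FL[4],.22)
from workcell import bot,viewer
print(R.from_quat(bot.get_obs()['tool_rot']).as_matrix()[:,2].round(4))
for n in ['side','top']:
    c=viewer.camera(n);a=c['image'][:,:,::-1]
    cv2.imwrite(f'pics/{n}1.png',a)
cv2.imwrite('pics/t1c.png',cv2.resize(a[140:310,170:400],None,fx=3.3,fy=3.3))
"
```

```text
t 3.3 p [0.6524 0.1259 0.2221] yaw -5.38 tilt 1.56 need mm [2.9 1.3 2.1] turn -0.38 F [-0.2 -1.1  0.7] w 0.0855 q [ 0.2   0.61  0.52  1.5  -0.01  1.86]
[-0.0207 -0.0177 -0.9996]
```

View pics/side1.png

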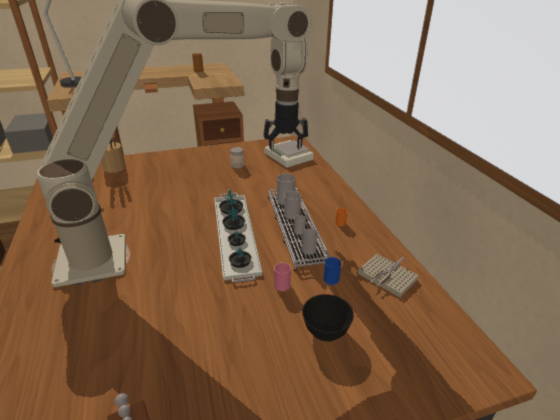

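```bash
cat >> h.py <<'E'
_g=go
def go(*a,**k):
    _g(*a,**k)
    from workcell import bot
    o=bot.get_obs();M=R.from_quat(o["tool_rot"]).as_matrix();z=M[:,2]
    r=o["eef_pos"][:2]/np.hypot(*o["eef_pos"][:2])
    print("tilt deg: radial-out %.2f  lateral(left) %.2f"%tuple(np.degrees([z[:2]@r, z[1]*r[0]-z[0]*r[1]])))
E
python3 -c "
from h import *;go(*FL[4],.22)"
```

```text
t 3.4 p [0.6524 0.1259 0.2221] yaw -5.38 tilt 1.56 need mm [2.9 1.3 2. ] turn -0.38 F [-0.3  0.5  0.6] w 0.0853 q [ 0.2   0.61  0.52  1.5  -0.01  1.86]
tilt deg: radial-out -1.36  lateral(left) -0.77
```

>>> send_rows --increments '[[[0, 0, 0, 0], [0, 0, 0, 0], [0, 0, 0, 0], [0, 0, 0, 0], [0, 0, 0, 0], [0, 0, 0, 0], [0, 0, 0, 0], [0, 0, 0, 0]]]'

```text
clock: 4.2
eef_pos: [0.6528, 0.1255, 0.2222]
tool_rot: [0.999, -0.047, -0.01, 0.009]
ft_force: [0.5, 0.9, 0.1]
grip_width: 0.0854
```

```bash
python3 -c "
from h import *;go(*FL[4],.22)"
```

```text
t 4.2 p [0.6528 0.1255 0.2222] yaw -5.42 tilt 1.54 need mm [2.4 0.9 2.2] turn -0.42 F [0.5 0.9 0.1] w 0.0854 q [ 0.2   0.61  0.52  1.5  -0.01  1.86]
tilt deg: radial-out -1.33  lateral(left) -0.77
```

>>> send_rows --increments '[[[0, 0, -0.03, 0], [0, 0, -0.03, 0], [0, 0, 0, 0], [0, 0, 0, 0], [0, 0, 0, 0], [0, 0, 0, 0], [0, 0, 0, 0], [0, 0, 0, 0]]]'

```text
clock: 5.0
eef_pos: [0.6517, 0.1262, 0.2784]
tool_rot: [0.999, -0.047, -0.015, 0.01]
ft_force: [-0.2, 0.8, -0.3]
grip_width: 0.0856
```

```bash
python3 -c "
from h import *;go(*FL[4],.22)"
```

```text
t 5.0 p [0.6517 0.1262 0.2784] yaw -5.42 tilt 2.06 need mm [ 5.2  0.2 58.3] turn -0.42 F [-0.2  0.8 -0.3] w 0.0856 q [ 0.2   0.62  0.68  1.66 -0.01  1.86]
tilt deg: radial-out -1.91  lateral(left) -0.78
```

>>> send_rows --increments '[[[0.001, 0, 0.01, 0], [0, 0, 0.01, 0], [0.001, 0, 0.01, 0], [0, 0, 0.01, 0], [0, 0, 0.01, 0], [0, 0, 0.01, 0], [0, 0, 0, 0], [0, 0, 0, 0]]]'

```text
clock: 5.8
eef_pos: [0.6502, 0.1243, 0.2094]
tool_rot: [0.999, -0.047, -0.018, 0.011]
ft_force: [-0.1, -0.1, 0.2]
grip_width: 0.0852
```

```bash
python3 -c "
from h import *;go(*FL[4],.22)"
```

```text
t 5.8 p [0.6502 0.1243 0.2094] yaw -5.43 tilt 2.39 need mm [  4.5  -0.2 -10.8] turn -0.43 F [-0.1 -0.1  0.2] w 0.0852 q [ 0.19  0.62  0.5   1.49 -0.01  1.86]
tilt deg: radial-out -2.26  lateral(left) -0.78
```

```bash
python3 -c "
from h import *;go(*FL[4],.07)"
```

```text
t 5.8 p [0.6502 0.1243 0.2094] yaw -5.43 tilt 2.39 need mm [  9.6  -3.9 139.1] turn -0.43 F [-0.1 -0.1  0.2] w 0.0852 q [ 0.19  0.62  0.5   1.49 -0.01  1.86]
tilt deg: radial-out -2.26  lateral(left) -0.78
```

>>> send_rows --increments '[[[0.009, -0.003, 0.03, 0], [0, 0, 0.03, 0], [0, 0, 0, 0], [0, 0, 0, 0], [0, 0, 0, 0], [0, 0, 0, 0], [0, 0, 0, 0], [0, 0, 0, 0]]]'

```text
clock: 6.6
eef_pos: [0.6627, 0.1263, 0.1582]
tool_rot: [0.999, -0.047, -0.009, 0.009]
ft_force: [-0.1, -0.1, 0.4]
grip_width: 0.0855
```

```bash
python3 -c "
from h import *;go(*FL[4],.07)"
```

```text
t 6.6 p [0.6627 0.1263 0.1582] yaw -5.41 tilt 1.5 need mm [-5.8  1.1 88.4] turn -0.41 F [-0.1 -0.1  0.4] w 0.0855 q [ 0.19  0.65  0.43  1.37 -0.01  1.86]
tilt deg: radial-out -1.29  lateral(left) -0.77
```

>>> send_rows --increments '[[[-0.006, 0.001, 0.01, 0], [0, 0, 0, 0], [0, 0, 0, 0], [0, 0, 0, 0], [0, 0, 0, 0], [0, 0, 0, 0], [0, 0, 0, 0], [0, 0, 0, 0]]]'

```text
clock: 7.4
eef_pos: [0.6588, 0.1261, 0.1522]
tool_rot: [0.999, -0.047, -0.006, 0.008]
ft_force: [0.1, -0.4, 0.1]
grip_width: 0.0855
```

```bash
python3 -c "
from h import *;go(*FL[4],.07)
from workcell import viewer
for n in ['side','top']:
    c=viewer.camera(n);a=c['image'][:,:,::-1]
    cv2.imwrite(f'pics/{n}2.png',cv2.resize(a[140:250,200:360] if n=='top' else a[100:260,200:360],None,fx=3.7,fy=3.7))
"
```

```text
t 7.4 p [0.6588 0.1261 0.1522] yaw -5.41 tilt 1.19 need mm [-2.6  0.7 82.3] turn -0.41 F [ 0.1 -0.4  0.1] w 0.0855 q [ 0.2   0.64  0.39  1.34 -0.01  1.86]
tilt deg: radial-out -0.90  lateral(left) -0.78
```

View pics/side2.png

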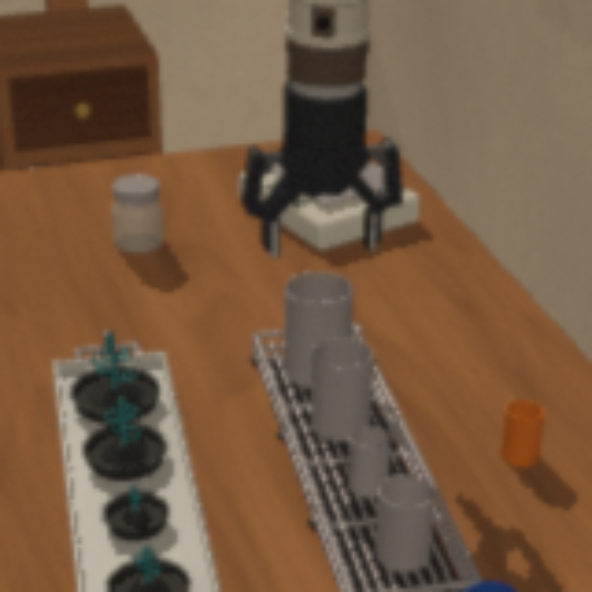

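View pics/top2.png

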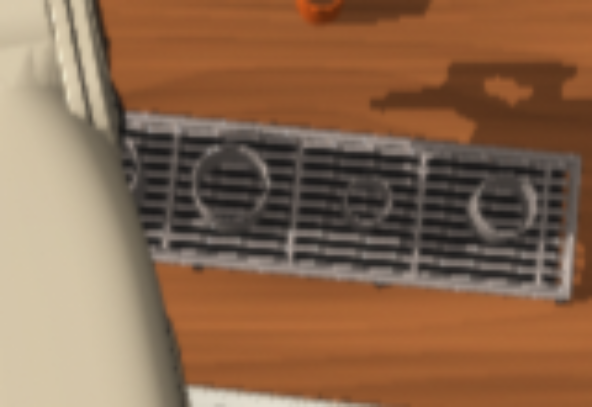

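>>> send_rows --increments '[[[-0.003, 0.001, 0.02, 0], [0, 0, 0.02, 0], [0, 0, 0, 0], [0, 0, 0, 0], [0, 0, 0, 0], [0, 0, 0, 0], [0, 0, 0, 0], [0, 0, 0, 0]]]'

```text
clock: 8.3
eef_pos: [0.6577, 0.1253, 0.116]
tool_rot: [0.999, -0.047, -0.003, 0.008]
ft_force: [-1.1, 0.7, 0.3]
grip_width: 0.0851
```

```bash
python3 -c "
from h import *;go(*FL[4],.07)"
```

```text
t 8.3 p [0.6577 0.1253 0.116 ] yaw -5.41 tilt 0.92 need mm [-2.3  0.5 46. ] turn -0.41 F [-1.1  0.7  0.3] w 0.0851 q [ 0.19  0.66  0.32  1.24 -0.01  1.86]
tilt deg: radial-out -0.49  lateral(left) -0.78
```

>>> send_rows --increments '[[[-0.002, 0.0005, 0.02, 0], [0, 0, 0.02, 0], [0, 0, 0, 0], [0, 0, 0, 0], [0, 0, 0, 0], [0, 0, 0, 0], [0, 0, 0, 0], [0, 0, 0, 0]]]'

```text
clock: 9.1
eef_pos: [0.6595, 0.1253, 0.0821]
tool_rot: [0.999, -0.047, 0.003, 0.006]
ft_force: [-0.3, 0.2, -0.2]
grip_width: 0.0857
```

```bash
python3 -c "
from h import *;go(*FL[4],.07)"
```

```text
t 9.1 p [0.6595 0.1253 0.0821] yaw -5.4 tilt 0.79 need mm [-4.4  1.2 12.1] turn -0.4 F [-0.3  0.2 -0.2] w 0.0857 q [ 0.19  0.68  0.26  1.16 -0.01  1.86]
tilt deg: radial-out 0.15  lateral(left) -0.77
```

>>> send_rows --increments '[[[-0.005, 0.001, 0.012, 0], [0, 0, 0, 0], [0, 0, 0, 0], [0, 0, 0, 0], [0, 0, 0, 0], [0, 0, 0, 0], [0, 0, 0, 0], [0, 0, 0, 0]]]'

```text
clock: 9.9
eef_pos: [0.6571, 0.125, 0.0735]
tool_rot: [0.999, -0.047, 0.006, 0.006]
ft_force: [0.1, 0.3, -0.7]
grip_width: 0.0855
```

```bash
python3 -c "
from h import *;go(*FL[4],.07)
from workcell import viewer
for n in ['side']:
    c=viewer.camera(n);a=c['image'][:,:,::-1]
    cv2.imwrite(f'pics/{n}3.png',cv2.resize(a[100:260,200:360],None,fx=3.7,fy=3.7))
"
```

```text
t 9.9 p [0.6571 0.125  0.0735] yaw -5.41 tilt 0.92 need mm [-1.9  0.9  3.5] turn -0.41 F [ 0.1  0.3 -0.7] w 0.0855 q [ 0.19  0.67  0.23  1.12 -0.01  1.86]
tilt deg: radial-out 0.50  lateral(left) -0.77
```

View pics/side3.png

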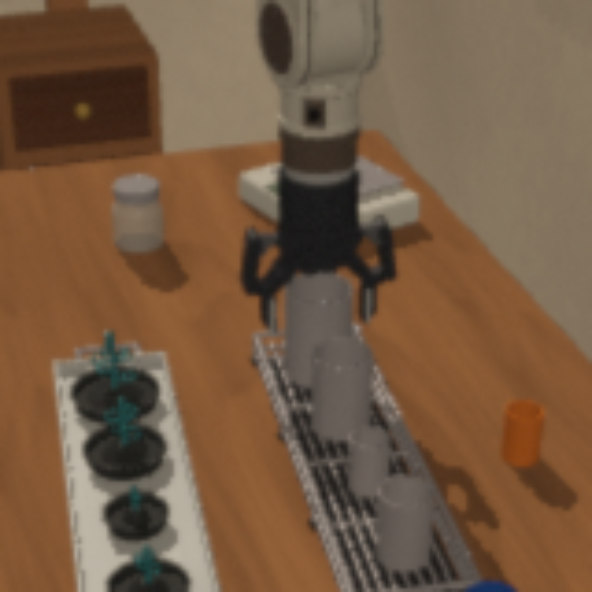

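The jaws straddle flask 4, with the fingers at crop (270,310) and (368,305) and the flask centre at 319. Closing now.

>>> send_rows --increments '[[[0, 0, 0, 0], [0, 0, 0, 0], [0, 0, 0, 0], [0, 0, 0, 0], [0, 0, 0, 0], [0, 0, 0, 0], [0, 0, 0, 0], [0, 0, 0, 0]]]' --hand 1

```text
clock: 10.75
eef_pos: [0.6573, 0.1251, 0.0743]
tool_rot: [0.999, -0.047, 0.006, 0.005]
ft_force: [-0.2, 0.9, 0.3]
grip_width: 0.0656
```

```bash
python3 -c "
from h import *;go(*FL[4],.07)"
```

```text
t 10.75 p [0.6573 0.1251 0.0743] yaw -5.4 tilt 0.94 need mm [-2.2  0.9  4.2] turn -0.4 F [-0.2  0.9  0.3] w 0.0656 q [ 0.19  0.67  0.24  1.12 -0.01  1.86]
tilt deg: radial-out 0.55  lateral(left) -0.77
```

>>> send_rows --increments '[[[0, 0, -0.01, 0], [0, 0, -0.03, 0], [0, 0, -0.03, 0], [0, 0, -0.03, 0], [0, 0, 0, 0], [0, 0, 0, 0], [0, 0, 0, 0], [0, 0, 0, 0]]]'

```text
clock: 11.55
eef_pos: [0.6515, 0.1254, 0.1716]
tool_rot: [0.999, -0.047, -0.001, 0.007]
ft_force: [0.2, -0.2, -2.4]
grip_width: 0.0658
```

```bash
python3 -c "
from h import *;go(*BS[4],.17,-6.4)"
```

```text
t 11.55 p [0.6515 0.1254 0.1716] yaw -5.4 tilt 0.83 need mm [-194.7  -11.     1.7] turn 1.0 F [ 0.2 -0.2 -2.4] w 0.0658 q [ 0.2   0.61  0.38  1.35 -0.01  1.86]
tilt deg: radial-out -0.31  lateral(left) -0.77
```

>>> send_rows --increments '[[[-0.02, -0.001, 0, 0], [-0.035, -0.002, 0, 0], [-0.035, -0.002, 0, 0], [-0.035, -0.002, 0, 0], [-0.035, -0.002, 0, 0], [-0.02, -0.001, 0, 0], [0, 0, 0, 0], [0, 0, 0, 0]]]'

```text
clock: 12.35
eef_pos: [0.4601, 0.1504, 0.1597]
tool_rot: [0.999, -0.048, -0.011, 0.011]
ft_force: [0.9, 0.4, -2.5]
grip_width: 0.0656
```

```bash
python3 -c "
from h import *;go(*BS[4],.17,-6.4)
from workcell import viewer
for n in ['side','top']:
    c=viewer.camera(n);a=c['image'][:,:,::-1]
    cv2.imwrite(f'pics/{n}4.png',cv2.resize(a[200:310,160:320] if n=='top' else a[100:260,180:340],None,fx=3.7,fy=3.7))
"
```

```text
t 12.35 p [0.4601 0.1504 0.1597] yaw -5.48 tilt 1.75 need mm [ -2.   -3.9 -10.3] turn 0.92 F [ 0.9  0.4 -2.5] w 0.0656 q [ 0.32  0.28 -0.16  1.16 -0.01  1.99]
tilt deg: radial-out -1.61  lateral(left) -0.68
```

View pics/side4.png

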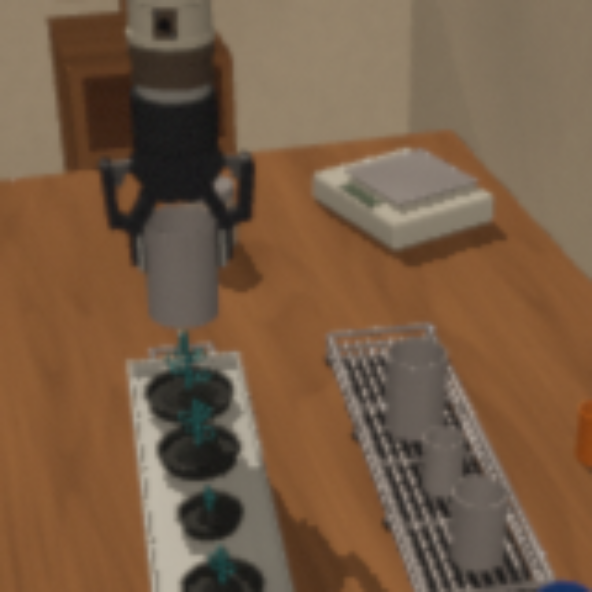

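View pics/top4.png

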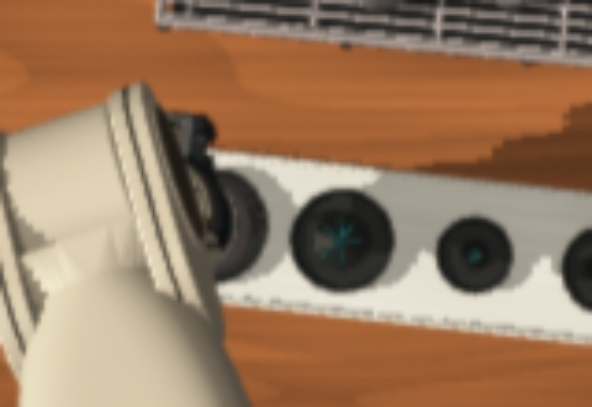

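```bash
cat >> h.py <<'E'
D={1:.036,2:.046,3:.056,4:.066};H={1:.052,2:.065,3:.079,4:.094}
def sidebases():
    s=dict(np.load("side0.npz"));Q=pts(s);hsv=cv2.cvtColor(s["image"],cv2.COLOR_RGB2HSV);out={}
    v,u=np.mgrid[0:420,0:560]
    for i in BS:
        L={1:.03,2:.035,3:.04,4:.045}[i]
        # lip contour: dark pixels within lip radius; convex hull -> rays to lip plane -> circle
        g=np.stack([(lambda d:0)(0)]) if 0 else None
        K=s["camera_matrix"];M=R.from_quat(s["rotation"]).as_matrix();e=s["eye"]
        d=np.stack([(u-K[0,2])/K[0,0],(v-K[1,2])/K[1,1],np.ones_like(u,float)],-1)@M.T
        X=e+d*((.018-e[2])/d[...,2])[...,None]
        m=((hsv[...,2]<75)&(np.hypot(X[...,0]-BS[i][0],X[...,1]-BS[i][1])<L+.006)).astype(np.uint8)
        cs,_=cv2.findContours(m,cv2.RETR_EXTERNAL,cv2.CHAIN_APPROX_NONE);k=max(cs,key=cv2.contourArea)[:,0]
        k=cv2.convexHull(k)[:,0]
        xy=X[k[:,1],k[:,0],:2]; out[i]=circ(xy)
    return out
def flaskside(i,x,y,zlo,zhi,c=None):
    from workcell import viewer
    c=c or viewer.camera("side");Q=pts(c);im=c["image"].astype(int)
    gray=(im.max(-1)-im.min(-1)<30)
    m=(np.hypot(Q[...,0]-x,Q[...,1]-y)<D[i]/2+.008)&(Q[...,2]>zlo)&(Q[...,2]<zhi)&gray&(c["range_z"]>0)
    r=np.hypot(Q[m][:,0]-x,Q[m][:,1]-y)
    out=circ(Q[m][:,:2],D[i]/2)
    return m.sum(),out,circ(Q[m][:,:2])
E
python3 -c "
from h import *
print({k:v.round(4) for k,v in sidebases().items()})
for lo,hi in((.105,.125),(.125,.145),(.105,.145)):print(flaskside(4,.460,.150,lo,hi))
"
```

```text
{4: array([0.4588, 0.1485, 0.0445]), 3: array([0.4478, 0.0493, 0.0385]), 1: array([ 0.4365, -0.0502,  0.029 ]), 2: array([ 0.4253, -0.1497,  0.033 ])}
(np.int64(74), array([0.45905698, 0.14998227]), array([0.45899322, 0.14826179, 0.03155138]))
(np.int64(99), array([0.46078298, 0.14981291]), array([0.46048548, 0.14777972, 0.03128694]))
(np.int64(168), array([0.46003439, 0.14940044]), array([0.4598251 , 0.14715118, 0.03115099]))
```

>>> send_rows --increments '[[[0, -0.003, 0.02, 0], [0, 0, 0.02, 0], [0, 0, 0, 0], [0, 0, 0, 0], [0, 0, 0, 0], [0, 0, 0, 0], [0, 0, 0, 0], [0, 0, 0, 0]]]'

```text
clock: 13.4
eef_pos: [0.4673, 0.1529, 0.1224]
tool_rot: [0.999, -0.05, -0.007, 0.009]
ft_force: [-0.4, -0.4, -2.3]
grip_width: 0.0656
```

```bash
python3 -c "
from h import *;go(.4595,.1525,.063,-6.4)
print(flaskside(4,.460,.152,.07,.10))"
```

```text
t 13.4 p [0.4673 0.1529 0.1224] yaw -5.73 tilt 1.27 need mm [-7.   0.1 59.5] turn 0.67 F [-0.4 -0.4 -2.3] w 0.0656 q [ 0.32  0.33 -0.21  1.06 -0.01  1.99]
tilt deg: radial-out -1.07  lateral(left) -0.67
(np.int64(129), array([0.46639024, 0.15245601]), array([0.4660895 , 0.15030801, 0.03124142]))
```

>>> send_rows --increments '[[[-0.008, 0, 0.01, 0], [-0.003, 0, 0.015, 0], [0, 0, 0, 0], [0, 0, 0, 0], [0, 0, 0, 0], [0, 0, 0, 0], [0, 0, 0, 0], [0, 0, 0, 0]]]'

```text
clock: 14.25
eef_pos: [0.459, 0.1546, 0.101]
tool_rot: [0.999, -0.05, -0.003, 0.007]
ft_force: [-0.5, 0.2, -2.9]
grip_width: 0.0656
```

```bash
python3 -c "
from h import *;go(.4595,.1525,.063,-6.4)
print(flaskside(4,.460,.152,.05,.08))"
```

```text
t 14.25 p [0.459  0.1546 0.101 ] yaw -5.73 tilt 0.92 need mm [ 0.9  1.5 38. ] turn 0.67 F [-0.5  0.2 -2.9] w 0.0656 q [ 0.33  0.33 -0.26  0.99 -0.01  2.  ]
tilt deg: radial-out -0.63  lateral(left) -0.67
(np.int64(131), array([0.45840659, 0.15370022]), array([0.45823147, 0.15202677, 0.03160595]))
```

>>> send_rows --increments '[[[-0.001, 0.001, 0.012, 0], [-0.001, 0, 0.01, 0], [0, 0, 0, 0], [0, 0, 0, 0], [0, 0, 0, 0], [0, 0, 0, 0], [0, 0, 0, 0], [0, 0, 0, 0]]]'

```text
clock: 15.1
eef_pos: [0.4582, 0.154, 0.0798]
tool_rot: [0.999, -0.05, -0.001, 0.007]
ft_force: [0.0, 0.2, -3.1]
grip_width: 0.0658
```

```bash
python3 -c "
from h import *;go(.4595,.1525,.063,-6.4)
from workcell import viewer
c=viewer.camera('side');print(flaskside(4,.460,.152,.035,.065,c))
cv2.imwrite('pics/side5.png',cv2.resize(c['image'][130:260,180:310,::-1],None,fx=4.5,fy=4.5,interpolation=cv2.INTER_CUBIC))"
```

```text
t 15.1 p [0.4582 0.154  0.0798] yaw -5.73 tilt 0.8 need mm [ 1.5  1.2 16.8] turn 0.67 F [ 0.   0.2 -3.1] w 0.0658 q [ 0.33  0.35 -0.3   0.93 -0.01  2.  ]
tilt deg: radial-out -0.44  lateral(left) -0.67
(np.int64(133), array([0.45817243, 0.15342195]), array([0.45804613, 0.15237682, 0.03214286]))
```

View pics/side5.png

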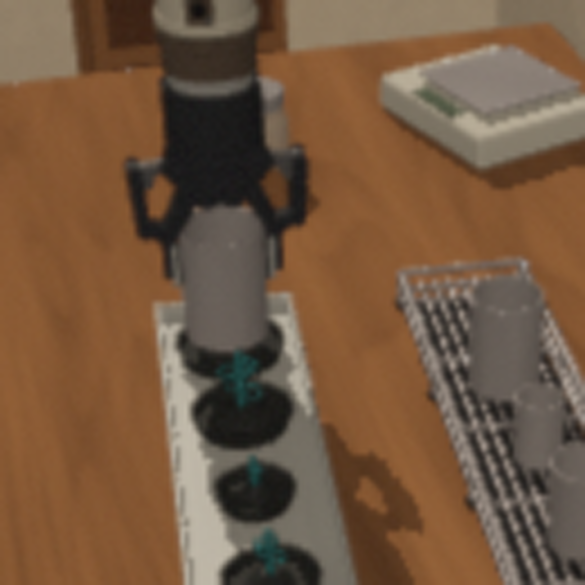

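>>> send_rows --increments '[[[0.001, 0.0005, 0.006, 0], [0, 0, 0.004, 0], [0, 0, 0, 0], [0, 0, 0, 0], [0, 0, 0, 0], [0, 0, 0, 0], [0, 0, 0, 0], [0, 0, 0, 0]]]'

```text
clock: 15.95
eef_pos: [0.4592, 0.1532, 0.0689]
tool_rot: [0.999, -0.05, -0.001, 0.007]
ft_force: [-0.6, 0.6, -1.9]
grip_width: 0.0656
```

```bash
python3 -c "
from h import *;go(.4595,.1525,.063,-6.4)"
```

```text
t 15.95 p [0.4592 0.1532 0.0689] yaw -5.73 tilt 0.8 need mm [0.4 0.6 5.9] turn 0.67 F [-0.6  0.6 -1.9] w 0.0656 q [ 0.33  0.37 -0.31  0.9  -0.01  2.  ]
tilt deg: radial-out -0.44  lateral(left) -0.67
```

>>> send_rows --increments '[[[0, 0, 0.003, 0], [0, 0, 0, 0], [0, 0, 0, 0], [0, 0, 0.002, 0], [0, 0, 0, 0], [0, 0, 0, 0], [0, 0, 0, 0], [0, 0, 0, 0]]]'

```text
clock: 16.75
eef_pos: [0.4592, 0.1532, 0.0635]
tool_rot: [0.999, -0.05, -0.001, 0.007]
ft_force: [-0.5, 0.4, -2.6]
grip_width: 0.0654
```

```bash
python3 -c "
from h import *;go(.4595,.1525,.063,-6.4)"
```

```text
t 16.75 p [0.4592 0.1532 0.0635] yaw -5.73 tilt 0.79 need mm [0.3 0.7 0.5] turn 0.67 F [-0.5  0.4 -2.6] w 0.0654 q [ 0.33  0.37 -0.32  0.89 -0.01  2.  ]
tilt deg: radial-out -0.43  lateral(left) -0.67
```

>>> send_rows --increments '[[[0, 0, 0.001, 0], [0, 0, 0, 0], [0, 0, 0, 0], [0, 0, 0.001, 0], [0, 0, 0, 0], [0, 0, 0, 0], [0, 0, 0, 0], [0, 0, 0, 0]]]'

```text
clock: 17.55
eef_pos: [0.4598, 0.1534, 0.0633]
tool_rot: [0.999, -0.05, -0.0, 0.006]
ft_force: [-0.9, 0.0, 0.3]
grip_width: 0.0655
```

```bash
python3 -c "
from h import *;go(.4595,.1525,.063,-6.4)"
```

```text
t 17.55 p [0.4598 0.1534 0.0633] yaw -5.73 tilt 0.74 need mm [-0.2  0.9  0.3] turn 0.67 F [-0.9  0.   0.3] w 0.0655 q [ 0.33  0.37 -0.32  0.89 -0.01  2.  ]
tilt deg: radial-out -0.31  lateral(left) -0.67
```

>>> send_rows --increments '[[[0, 0, 0, 0], [0, 0, 0, 0], [0, 0, 0, 0], [0, 0, 0, 0], [0, 0, 0, 0], [0, 0, 0, 0], [0, 0, 0, 0], [0, 0, 0, 0]]]' --hand -1

```text
clock: 18.35
eef_pos: [0.461, 0.1538, 0.0637]
tool_rot: [0.999, -0.05, 0.001, 0.006]
ft_force: [-0.2, 0.7, -0.0]
grip_width: 0.0854
```

```bash
python3 -c "
from h import *;go(.4595,.1525,.22,-6.4)
from workcell import viewer
c=viewer.camera('side');print(flaskside(4,.460,.152,.035,.065,c),flaskside(4,.460,.152,.03,.05,c))
cv2.imwrite('pics/side6.png',cv2.resize(c['image'][130:260,180:310,::-1],None,fx=4.5,fy=4.5,interpolation=cv2.INTER_CUBIC))"
```

```text
t 18.35 p [0.461  0.1538 0.0637] yaw -5.73 tilt 0.69 need mm [  -1.1    3.3 -156.3] turn 0.67 F [-0.2  0.7 -0. ] w 0.0854 q [ 0.33  0.37 -0.32  0.89 -0.01  2.  ]
tilt deg: radial-out -0.17  lateral(left) -0.67
(np.int64(139), array([0.45968884, 0.15226397]), array([0.45950006, 0.15125385, 0.03215641])) (np.int64(87), array([0.45946298, 0.1521517 ]), array([0.45916731, 0.15089594, 0.03193189]))
```

View pics/side6.png

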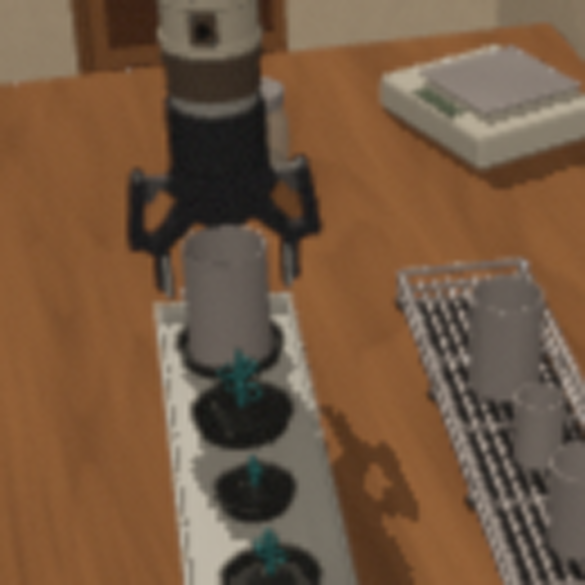

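>>> send_rows --increments '[[[0, 0, -0.03, 0], [0, 0, -0.03, 0], [0, 0, -0.03, 0], [0, 0, 0, 0], [0, 0, 0, 0], [0, 0, 0, 0], [0, 0, 0, 0], [0, 0, 0, 0]]]'

```text
clock: 19.2
eef_pos: [0.4584, 0.154, 0.1533]
tool_rot: [0.999, -0.05, -0.003, 0.007]
ft_force: [-0.4, -0.7, -0.5]
grip_width: 0.0854
```

```bash
python3 -c "
from h import *;go(.648,.026,.15,-5)"
```

```text
t 19.2 p [0.4584 0.154  0.1533] yaw -5.74 tilt 0.9 need mm [201.5 108.3   3.9] turn -0.74 F [-0.4 -0.7 -0.5] w 0.0854 q [ 0.33  0.28 -0.19  1.12 -0.01  2.  ]
tilt deg: radial-out -0.60  lateral(left) -0.67
```

>>> send_rows --increments '[[[0.03, 0.016, 0, 0], [0.036, 0.02, 0, 0], [0.036, 0.02, 0, 0], [0.036, 0.02, 0, 0], [0.03, 0.016, 0, 0], [0.014, 0.008, 0, 0], [0, 0, 0, 0], [0, 0, 0, 0]]]'

```text
clock: 20.0
eef_pos: [0.6306, 0.0319, 0.1435]
tool_rot: [0.999, -0.048, -0.011, 0.008]
ft_force: [0.1, 0.5, 0.7]
grip_width: 0.0854
```

```bash
python3 -c "
from h import *;go(.648,.026,.06,-5)"
```

```text
t 20.0 p [0.6306 0.0319 0.1435] yaw -5.57 tilt 1.55 need mm [19.6  2.7 83.2] turn -0.57 F [0.1 0.5 0.7] w 0.0854 q [ 0.06  0.57  0.25  1.27 -0.01  1.73]
tilt deg: radial-out -1.31  lateral(left) -0.83
```

>>> send_rows --increments '[[[0.013, 0.002, 0.01, 0], [0, 0, 0.015, 0], [0, 0, 0, 0], [0, 0, 0, 0], [0, 0, 0, 0], [0, 0, 0, 0], [0, 0, 0, 0], [0, 0, 0, 0]]]'

```text
clock: 20.8
eef_pos: [0.6387, 0.0329, 0.1199]
tool_rot: [0.999, -0.045, -0.012, 0.008]
ft_force: [-1.6, -0.8, -0.8]
grip_width: 0.0852
```

```bash
python3 -c "
from h import *;go(.648,.026,.062,-5)"
```

```text
t 20.8 p [0.6387 0.0329 0.1199] yaw -5.22 tilt 1.62 need mm [11.2  5.1 57.7] turn -0.22 F [-1.6 -0.8 -0.8] w 0.0852 q [ 0.06  0.61  0.24  1.23 -0.01  1.72]
tilt deg: radial-out -1.42  lateral(left) -0.78
```

>>> send_rows --increments '[[[0.009, 0.005, 0, 0], [0, 0, 0, 0], [0, 0, 0, 0], [0.001, 0.001, 0.02, 0], [0, 0, 0.02, 0], [0, 0, 0, 0], [0, 0, 0, 0], [0, 0, 0, 0]]]'

```text
clock: 21.6
eef_pos: [0.6501, 0.0241, 0.0812]
tool_rot: [0.999, -0.046, -0.01, 0.008]
ft_force: [-0.6, 1.1, 0.6]
grip_width: 0.0853
```

```bash
python3 -c "
from h import *;go(.648,.026,.062,-5)"
```

```text
t 21.6 p [0.6501 0.0241 0.0812] yaw -5.3 tilt 1.41 need mm [-1.9 -2.1 19.2] turn -0.3 F [-0.6  1.1  0.6] w 0.0853 q [ 0.04  0.65  0.22  1.16 -0.01  1.71]
tilt deg: radial-out -1.17  lateral(left) -0.80
```

>>> send_rows --increments '[[[-0.003, -0.002, 0.018, 0], [0, 0, 0, 0], [0, 0, 0, 0], [0, 0, 0, 0], [0, 0, 0, 0], [0, 0, 0, 0], [0, 0, 0, 0], [0, 0, 0, 0]]]'

```text
clock: 22.4
eef_pos: [0.6518, 0.0261, 0.0709]
tool_rot: [0.999, -0.046, -0.004, 0.007]
ft_force: [0.8, -0.1, -0.4]
grip_width: 0.0853
```

```bash
python3 -c "
from h import *;go(.648,.026,.062,-5)
from workcell import viewer
c=viewer.camera('side');print(flaskside(3,.648,.026,.03,.05,c))
cv2.imwrite('pics/side7.png',cv2.resize(c['image'][130:260,220:350,::-1],None,fx=4.5,fy=4.5,interpolation=cv2.INTER_CUBIC))"
```

```text
t 22.4 p [0.6518 0.0261 0.0709] yaw -5.3 tilt 0.93 need mm [-3.7  0.3  8.9] turn -0.3 F [ 0.8 -0.1 -0.4] w 0.0853 q [ 0.05  0.66  0.2   1.12 -0.01  1.71]
tilt deg: radial-out -0.48  lateral(left) -0.80
(np.int64(76), array([0.64898976, 0.0272242 ]), array([0.64894409, 0.02711637, 0.02790375]))
```

View pics/side7.png

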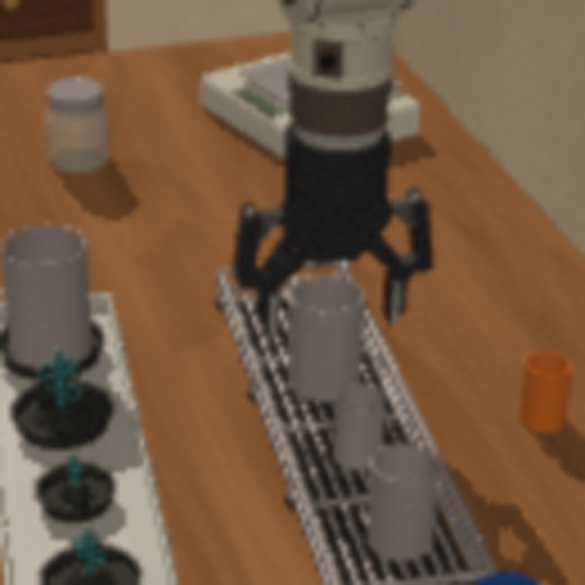

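>>> send_rows --increments '[[[-0.005, 0, 0.01, 0], [0, 0, 0, 0], [0, 0, 0, 0], [0, 0, 0, 0], [0, 0, 0, 0], [0, 0, 0, 0], [0, 0, 0, 0], [0, 0, 0, 0]]]'

```text
clock: 23.25
eef_pos: [0.6458, 0.0265, 0.0594]
tool_rot: [0.999, -0.046, -0.004, 0.007]
ft_force: [-0.2, 0.3, -0.3]
grip_width: 0.0855
```

```bash
python3 -c "
from h import *;go(.649,.027,.062,-5)"
```

```text
t 23.25 p [0.6458 0.0265 0.0594] yaw -5.3 tilt 0.97 need mm [ 3.1 -0.8 -2.6] turn -0.3 F [-0.2  0.3 -0.3] w 0.0855 q [ 0.05  0.66  0.17  1.09 -0.01  1.71]
tilt deg: radial-out -0.55  lateral(left) -0.80
```

>>> send_rows --increments '[[[0.003, 0, 0, 0], [0, 0, 0, 0], [0, 0, 0, 0], [0, 0, 0, 0], [0, 0, 0, 0], [0, 0, 0, 0], [0, 0, 0, 0], [0, 0, 0, 0]]]'

```text
clock: 24.05
eef_pos: [0.6493, 0.0261, 0.0596]
tool_rot: [0.999, -0.046, -0.004, 0.007]
ft_force: [0.4, 0.1, 0.4]
grip_width: 0.0855
```

>>> send_rows --increments '[[[0, 0, 0, 0], [0, 0, 0, 0], [0, 0, 0, 0], [0, 0, 0, 0], [0, 0, 0, 0], [0, 0, 0, 0], [0, 0, 0, 0], [0, 0, 0, 0]]]' --hand 1

```text
clock: 24.85
eef_pos: [0.6495, 0.0262, 0.0601]
tool_rot: [0.999, -0.046, -0.004, 0.007]
ft_force: [1.1, 0.1, 0.9]
grip_width: 0.0557
```

```bash
python3 -c "
from h import *;go(.649,.027,.062,-5)"
```

```text
t 24.85 p [0.6495 0.0262 0.0601] yaw -5.3 tilt 0.93 need mm [-0.6 -0.7 -1.9] turn -0.3 F [1.1 0.1 0.9] w 0.0557 q [ 0.05  0.66  0.18  1.09 -0.01  1.71]
tilt deg: radial-out -0.48  lateral(left) -0.80
```

>>> send_rows --increments '[[[0, 0, -0.01, 0], [0, 0, -0.03, 0], [0, 0, -0.03, 0], [0, 0, -0.025, 0], [0, 0, 0, 0], [0, 0, 0, 0], [0, 0, 0, 0], [0, 0, 0, 0]]]'

```text
clock: 25.65
eef_pos: [0.6458, 0.0274, 0.1524]
tool_rot: [0.999, -0.046, -0.011, 0.008]
ft_force: [-0.6, 0.9, -1.6]
grip_width: 0.0554
```

```bash
python3 -c "
from h import *;go(.4484,.054,.145,-5)"
```

```text
t 25.65 p [0.6458 0.0274 0.1524] yaw -5.31 tilt 1.51 need mm [-198.8   -8.5   11.3] turn -0.31 F [-0.6  0.9 -1.6] w 0.0554 q [ 0.05  0.6   0.31  1.31 -0.01  1.71]
tilt deg: radial-out -1.28  lateral(left) -0.80
```

>>> send_rows --increments '[[[-0.046, -0.002, -0.002, 0], [-0.046, -0.002, -0.002, 0], [-0.046, -0.002, -0.002, 0], [-0.046, -0.002, -0.002, 0], [0, 0, 0, 0], [0, 0, 0, 0], [0, 0, 0, 0], [0, 0, 0, 0]]]'

```text
clock: 26.45
eef_pos: [0.4489, 0.0517, 0.1489]
tool_rot: [0.999, -0.047, -0.024, 0.01]
ft_force: [0.5, 0.2, -2.1]
grip_width: 0.0553
```

```bash
python3 -c "
from h import *;go(.4484,.054,.145,-5)"
```

```text
t 26.45 p [0.4489 0.0517 0.1489] yaw -5.37 tilt 3.03 need mm [-0.5 -2.3  3.8] turn -0.37 F [ 0.5  0.2 -2.1] w 0.0553 q [ 0.12  0.25 -0.24  1.13 -0.01  1.79]
tilt deg: radial-out -2.95  lateral(left) -0.67
```

>>> send_rows --increments '[[[-0.003, -0.002, 0.025, 0], [0, 0, 0, 0], [0, 0, 0, 0], [0, 0, 0, 0], [0, 0, 0, 0], [0, 0, 0, 0], [0, 0, 0, 0], [0, 0, 0, 0]]]'

```text
clock: 27.25
eef_pos: [0.4526, 0.0534, 0.1268]
tool_rot: [0.999, -0.048, -0.02, 0.009]
ft_force: [0.4, -0.1, -1.5]
grip_width: 0.0556
```

```bash
python3 -c "
from h import *;go(.4484,.054,.049,-5)
print(flaskside(3,.448,.053,.09,.12))"
```

```text
t 27.25 p [0.4526 0.0534 0.1268] yaw -5.48 tilt 2.54 need mm [-1.2 -1.8 77.8] turn -0.48 F [ 0.4 -0.1 -1.5] w 0.0556 q [ 0.12  0.27 -0.27  1.07 -0.01  1.79]
tilt deg: radial-out -2.45  lateral(left) -0.68
(np.int64(133), array([0.45246661, 0.05403126]), array([0.45232086, 0.05319721, 0.02731155]))
```

>>> send_rows --increments '[[[-0.005, -0.001, 0.015, 0], [0, 0, 0, 0], [0, 0, 0, 0], [0, 0, 0, 0], [-0.003, 0, 0.015, 0], [0, 0, 0, 0], [0, 0, 0, 0], [0, 0, 0, 0]]]'

```text
clock: 28.1
eef_pos: [0.4469, 0.0549, 0.1004]
tool_rot: [0.999, -0.048, -0.017, 0.009]
ft_force: [-0.5, -0.6, -2.7]
grip_width: 0.0554
```

```bash
python3 -c "
from h import *;go(.4484,.054,.049,-5)
print(flaskside(3,.448,.053,.06,.09))"
```

```text
t 28.1 p [0.4469 0.0549 0.1004] yaw -5.48 tilt 2.16 need mm [ 3.3 -0.2 51.4] turn -0.48 F [-0.5 -0.6 -2.7] w 0.0554 q [ 0.13  0.29 -0.33  0.99 -0.01  1.8 ]
tilt deg: radial-out -2.05  lateral(left) -0.68
(np.int64(118), array([0.4466372 , 0.05509753]), array([0.44666197, 0.05428089, 0.02734687]))
```

>>> send_rows --increments '[[[0.001, 0, 0.02, 0], [0, 0, 0, 0], [0, 0, 0, 0], [0, 0, 0, 0], [0, 0, 0, 0], [0, 0, 0, 0], [0, 0, 0, 0], [0, 0, 0, 0]]]'

```text
clock: 28.95
eef_pos: [0.4512, 0.055, 0.085]
tool_rot: [0.999, -0.048, -0.012, 0.008]
ft_force: [0.3, 0.2, -2.8]
grip_width: 0.0553
```

```bash
python3 -c "
from h import *;go(.4484,.054,.049,-5)
print(flaskside(3,.448,.053,.045,.07))"
```

```text
t 28.95 p [0.4512 0.055  0.085 ] yaw -5.48 tilt 1.69 need mm [-1.9  0.6 36. ] turn -0.48 F [ 0.3  0.2 -2.8] w 0.0553 q [ 0.13  0.31 -0.35  0.94 -0.01  1.8 ]
tilt deg: radial-out -1.54  lateral(left) -0.68
(np.int64(100), array([0.45095785, 0.05574343]), array([0.45074607, 0.0548502 , 0.02726425]))
```

>>> send_rows --increments '[[[-0.003, 0.001, 0.015, 0], [0, 0, 0, 0], [0, 0, 0, 0], [0, 0, 0, 0], [-0.001, 0, 0.006, 0], [0, 0, 0, 0], [0, 0, 0, 0], [0, 0, 0, 0]]]'

```text
clock: 29.8
eef_pos: [0.4483, 0.0543, 0.0653]
tool_rot: [0.999, -0.048, -0.011, 0.008]
ft_force: [-0.2, 0.5, -2.9]
grip_width: 0.0553
```

```bash
python3 -c "
from h import *;go(.4484,.054,.049,-5)
from workcell import viewer
c=viewer.camera('side');print(flaskside(3,.448,.053,.03,.055,c))
cv2.imwrite('pics/side8.png',cv2.resize(c['image'][150:280,180:310,::-1],None,fx=4.5,fy=4.5,interpolation=cv2.INTER_CUBIC))"
```

```text
t 29.8 p [0.4483 0.0543 0.0653] yaw -5.47 tilt 1.5 need mm [ 0.4  0.  16.3] turn -0.47 F [-0.2  0.5 -2.9] w 0.0553 q [ 0.13  0.33 -0.38  0.89 -0.01  1.79]
tilt deg: radial-out -1.34  lateral(left) -0.68
(np.int64(105), array([0.44869137, 0.05467199]), array([0.44860009, 0.05376121, 0.02726538]))
```

View pics/side8.png

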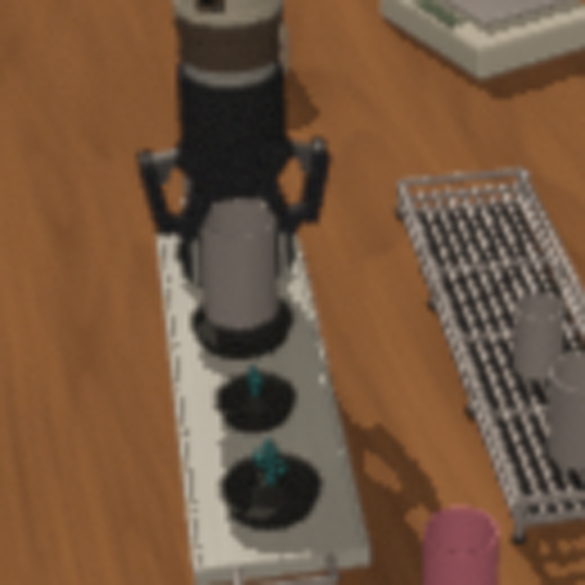

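>>> send_rows --increments '[[[0, 0, 0.008, 0], [0, 0, 0, 0], [0, 0, 0, 0], [0, 0, 0.004, 0], [0, 0, 0, 0], [0, 0, 0, 0], [0, 0, 0, 0], [0, 0, 0, 0]]]'

```text
clock: 30.65
eef_pos: [0.4482, 0.0541, 0.0522]
tool_rot: [0.999, -0.048, -0.011, 0.008]
ft_force: [-0.1, -1.0, -2.2]
grip_width: 0.0555
```

```bash
python3 -c "
from h import *;go(.4484,.054,.049,-5)"
```

```text
t 30.65 p [0.4482 0.0541 0.0522] yaw -5.47 tilt 1.5 need mm [0.3 0.1 3.2] turn -0.47 F [-0.1 -1.  -2.2] w 0.0555 q [ 0.13  0.35 -0.4   0.85 -0.01  1.79]
tilt deg: radial-out -1.34  lateral(left) -0.68
```

>>> send_rows --increments '[[[0, 0, 0.0015, 0], [0, 0, 0, 0], [0, 0, 0, 0], [0, 0, 0.001, 0], [0, 0, 0, 0], [0, 0, 0, 0], [0, 0, 0, 0], [0, 0, 0, 0]]]'

```text
clock: 31.45
eef_pos: [0.4484, 0.0541, 0.0498]
tool_rot: [0.999, -0.048, -0.01, 0.008]
ft_force: [0.2, 0.4, -2.0]
grip_width: 0.0555
```

```bash
python3 -c "
from h import *;go(.4484,.054,.049,-5)"
```

```text
t 31.45 p [0.4484 0.0541 0.0498] yaw -5.47 tilt 1.46 need mm [0.  0.1 0.8] turn -0.47 F [ 0.2  0.4 -2. ] w 0.0555 q [ 0.13  0.35 -0.4   0.84 -0.01  1.79]
tilt deg: radial-out -1.30  lateral(left) -0.68
```

>>> send_rows --increments '[[[0, 0, 0.001, 0], [0, 0, 0, 0], [0, 0, 0, 0], [0, 0, 0.001, 0], [0, 0, 0, 0], [0, 0, 0, 0], [0, 0, 0, 0], [0, 0, 0, 0]]]'

```text
clock: 32.25
eef_pos: [0.4488, 0.0542, 0.0493]
tool_rot: [0.999, -0.048, -0.009, 0.008]
ft_force: [-1.4, 0.6, 1.0]
grip_width: 0.0553
```

```bash
python3 -c "
from h import *;go(.4484,.054,.049,-5)"
```

```text
t 32.25 p [0.4488 0.0542 0.0493] yaw -5.47 tilt 1.37 need mm [-0.4  0.3  0.3] turn -0.47 F [-1.4  0.6  1. ] w 0.0553 q [ 0.13  0.35 -0.4   0.84 -0.01  1.79]
tilt deg: radial-out -1.20  lateral(left) -0.67
```

>>> send_rows --increments '[[[0, 0, 0, 0], [0, 0, 0, 0], [0, 0, 0, 0], [0, 0, 0, 0], [0, 0, 0, 0], [0, 0, 0, 0], [0, 0, 0, 0], [0, 0, 0, 0]]]' --hand -1

```text
clock: 33.05
eef_pos: [0.4499, 0.0543, 0.0496]
tool_rot: [0.999, -0.048, -0.008, 0.007]
ft_force: [-0.6, 0.7, 0.4]
grip_width: 0.0855
```

>>> send_rows --increments '[[[0, 0, -0.03, 0], [0, 0, -0.03, 0], [0, 0, -0.03, 0], [0, 0, 0, 0], [0, 0, 0, 0], [0, 0, 0, 0], [0, 0, 0, 0], [0, 0, 0, 0]]]'

```text
clock: 33.85
eef_pos: [0.4487, 0.0552, 0.1393]
tool_rot: [0.999, -0.048, -0.012, 0.008]
ft_force: [0.3, 0.2, 0.0]
grip_width: 0.0852
```

```bash
python3 -c "
from h import *;go(.639,-.074,.14,-5)
from workcell import viewer
c=viewer.camera('side');print(flaskside(3,.448,.053,.03,.055,c))
cv2.imwrite('pics/side9.png',cv2.resize(c['image'][130:280,180:330,::-1],None,fx=4,fy=4,interpolation=cv2.INTER_CUBIC))"
```

```text
t 33.85 p [0.4487 0.0552 0.1393] yaw -5.47 tilt 1.66 need mm [201.7 110.6  -3.5] turn -0.47 F [0.3 0.2 0. ] w 0.0852 q [ 0.13  0.24 -0.27  1.08 -0.01  1.8 ]
tilt deg: radial-out -1.52  lateral(left) -0.67
(np.int64(109), array([0.4489492 , 0.05478701]), array([0.44887674, 0.05400742, 0.02737678]))
```

View pics/side9.png

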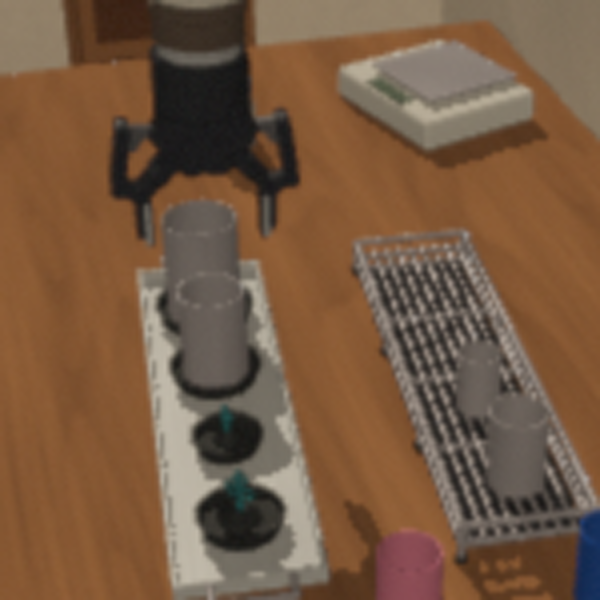

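>>> send_rows --increments '[[[0.036, 0.019, -0.001, 0], [0.036, 0.019, -0.001, 0], [0.036, 0.019, -0.001, 0], [0.036, 0.019, -0.001, 0], [0.036, 0.019, -0.001, 0], [0.018, 0.011, 0, 0], [0, 0, 0, 0], [0, 0, 0, 0]]]'

```text
clock: 34.7
eef_pos: [0.6371, -0.073, 0.1316]
tool_rot: [0.999, -0.046, -0.02, 0.008]
ft_force: [0.7, 0.5, -0.1]
grip_width: 0.0854
```

```bash
python3 -c "
from h import *;go(.640,-.0745,.05,-5)"
```

```text
t 34.7 p [ 0.6371 -0.073   0.1316] yaw -5.32 tilt 2.41 need mm [ 6.1 -0.2 81.4] turn -0.32 F [ 0.7  0.5 -0.1] w 0.0854 q [-0.11  0.61  0.28  1.28 -0.02  1.56]
tilt deg: radial-out -2.18  lateral(left) -1.04
```

>>> send_rows --increments '[[[0.001, 0, 0.02, 0], [0, 0, 0, 0], [0, 0, 0, 0], [0, 0, 0, 0], [0, 0, 0.02, 0], [0, 0, 0, 0], [0, 0, 0, 0], [0, 0, 0, 0]]]'

```text
clock: 35.5
eef_pos: [0.6342, -0.0694, 0.0965]
tool_rot: [0.999, -0.044, -0.019, 0.007]
ft_force: [0.7, -0.1, 0.2]
grip_width: 0.0854
```

```bash
python3 -c "
from h import *;go(.640,-.0745,.052,-5)
print(flaskside(1,.64,-.0745,.03,.07))"
```

```text
t 35.5 p [ 0.6342 -0.0694  0.0965] yaw -5.04 tilt 2.29 need mm [ 7.8  3.8 44.3] turn -0.04 F [ 0.7 -0.1  0.2] w 0.0854 q [-0.1   0.63  0.22  1.19 -0.02  1.56]
tilt deg: radial-out -2.06  lateral(left) -0.99
(np.int64(145), array([ 0.64033956, -0.07403488]), array([ 0.63971633, -0.07461081,  0.01688105]))
```

>>> send_rows --increments '[[[0.008, 0.004, 0.025, 0], [0, 0, 0, 0], [0, 0, 0, 0], [0, 0, 0, 0], [0, 0, 0, 0], [0, 0, 0, 0], [0, 0, 0, 0], [0, 0, 0, 0]]]'

```text
clock: 36.35
eef_pos: [0.6447, -0.0743, 0.0791]
tool_rot: [0.999, -0.044, -0.013, 0.008]
ft_force: [0.5, -0.5, -0.1]
grip_width: 0.0855
```

```bash
python3 -c "
from h import *;go(.640,-.0743,.052,-5)"
```

```text
t 36.35 p [ 0.6447 -0.0743  0.0791] yaw -5.01 tilt 1.72 need mm [-4.  -0.  27.2] turn -0.01 F [ 0.5 -0.5 -0.1] w 0.0855 q [-0.11  0.66  0.22  1.16 -0.02  1.55]
tilt deg: radial-out -1.41  lateral(left) -0.98
```

>>> send_rows --increments '[[[-0.006, 0, 0.025, 0], [0, 0, 0, 0], [0, 0, 0, 0], [0, 0, 0, 0], [0, 0, 0, 0], [0, 0, 0, 0], [0, 0, 0, 0], [0, 0, 0, 0]]]'

```text
clock: 37.15
eef_pos: [0.6416, -0.0744, 0.0588]
tool_rot: [0.999, -0.044, -0.009, 0.008]
ft_force: [-0.3, -0.7, 0.2]
grip_width: 0.0855
```

```bash
python3 -c "
from h import *;go(.640,-.0743,.052,-5)
from workcell import viewer
c=viewer.camera('side');print(flaskside(1,.64,-.0745,.03,.05,c))
cv2.imwrite('pics/side10.png',cv2.resize(c['image'][150:280,230:360,::-1],None,fx=4.5,fy=4.5,interpolation=cv2.INTER_CUBIC))"
```

```text
t 37.15 p [ 0.6416 -0.0744  0.0588] yaw -5.0 tilt 1.37 need mm [-1.5 -0.1  6.8] turn -0.0 F [-0.3 -0.7  0.2] w 0.0855 q [-0.11  0.66  0.17  1.1  -0.02  1.55]
tilt deg: radial-out -0.96  lateral(left) -0.98
(np.int64(50), array([ 0.63992438, -0.07323933]), array([ 0.63979469, -0.07352399,  0.01774199]))
```

View pics/side10.png

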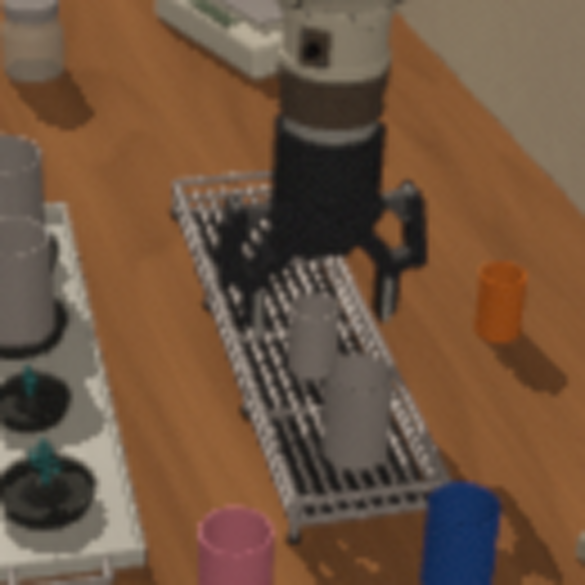

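>>> send_rows --increments '[[[-0.002, -0.001, 0.006, 0], [0, 0, 0, 0], [0, 0, 0, 0], [0, 0, 0, 0], [0, 0, 0, 0], [0, 0, 0, 0], [0, 0, 0, 0], [0, 0, 0, 0]]]'

```text
clock: 38.0
eef_pos: [0.6391, -0.0732, 0.0521]
tool_rot: [0.999, -0.044, -0.009, 0.008]
ft_force: [0.8, -0.1, -0.5]
grip_width: 0.0857
```

>>> send_rows --increments '[[[0, 0, 0, 0], [0, 0, 0, 0], [0, 0, 0, 0], [0, 0, 0, 0], [0, 0, 0, 0], [0, 0, 0, 0], [0, 0, 0, 0], [0, 0, 0, 0]]]' --hand 1

```text
clock: 38.8
eef_pos: [0.6396, -0.0732, 0.0525]
tool_rot: [0.999, -0.044, -0.009, 0.008]
ft_force: [-0.4, -0.8, 0.0]
grip_width: 0.0334
```

```bash
python3 -c "
from h import *;go(.640,-.0743,.052,-5)"
```

```text
t 38.8 p [ 0.6396 -0.0732  0.0525] yaw -5.01 tilt 1.35 need mm [0.5 1.  0.5] turn -0.01 F [-0.4 -0.8  0. ] w 0.0334 q [-0.11  0.66  0.16  1.08 -0.02  1.55]
tilt deg: radial-out -0.93  lateral(left) -0.97
```

```bash
python3 -c "
from h import *;go(.640,-.0743,.052,-5)
from workcell import viewer
c=viewer.camera('side');print(flaskside(1,.64,-.0745,.025,.045,c),flaskside(1,.64,-.0745,.045,.074,c))
cv2.imwrite('pics/side11.png',cv2.resize(c['image'][180:260,260:340,::-1],None,fx=7,fy=7,interpolation=cv2.INTER_CUBIC))"
```

```text
t 38.8 p [ 0.6396 -0.0732  0.0525] yaw -5.01 tilt 1.35 need mm [0.5 1.  0.5] turn -0.01 F [-0.4 -0.8  0. ] w 0.0334 q [-0.11  0.66  0.16  1.08 -0.02  1.55]
tilt deg: radial-out -0.93  lateral(left) -0.97
(np.int64(44), array([ 0.64017719, -0.07300068]), array([ 0.64023086, -0.0728744 ,  0.01811458])) (np.int64(154), array([ 0.63954503, -0.07479739]), array([ 0.63961685, -0.07484871,  0.01783155]))
```

View pics/side11.png

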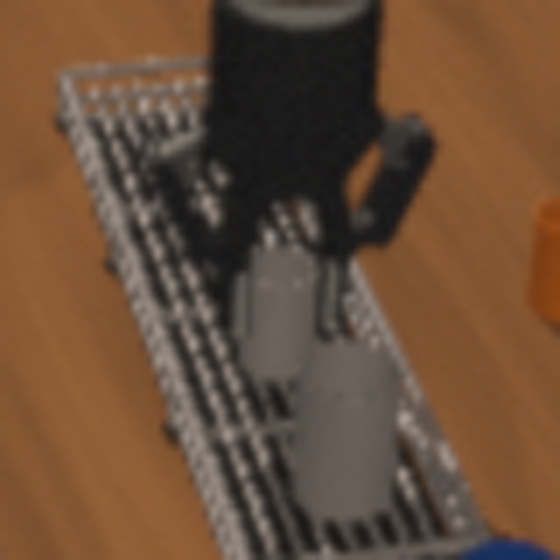

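>>> send_rows --increments '[[[0, 0, -0.01, 0], [0, 0, -0.03, 0], [0, 0, -0.03, 0], [0, 0, 0, 0], [0, 0, 0, 0], [0, 0, 0, 0], [0, 0, 0, 0], [0, 0, 0, 0]]]'

```text
clock: 39.65
eef_pos: [0.6379, -0.0718, 0.1223]
tool_rot: [0.999, -0.044, -0.013, 0.008]
ft_force: [-0.2, 0.1, -0.5]
grip_width: 0.0339
```

```bash
python3 -c "
from h import *;go(.4371,-.045,.115,-5)
from workcell import viewer
c=viewer.camera('side');print(flaskside(1,.637,-.0735,.09,.105,c))
cv2.imwrite('pics/side12.png',cv2.resize(c['image'][150:280,230:360,::-1],None,fx=4.5,fy=4.5,interpolation=cv2.INTER_CUBIC))"
```

```text
t 39.65 p [ 0.6379 -0.0718  0.1223] yaw -5.01 tilt 1.71 need mm [-202.1   -9.4   12.2] turn -0.01 F [-0.2  0.1 -0.5] w 0.0339 q [-0.1   0.61  0.25  1.24 -0.02  1.55]
tilt deg: radial-out -1.40  lateral(left) -0.97
(np.int64(39), array([ 0.63783469, -0.0718122 ]), array([ 0.63741946, -0.07327131,  0.01675768]))
```

View pics/side12.png

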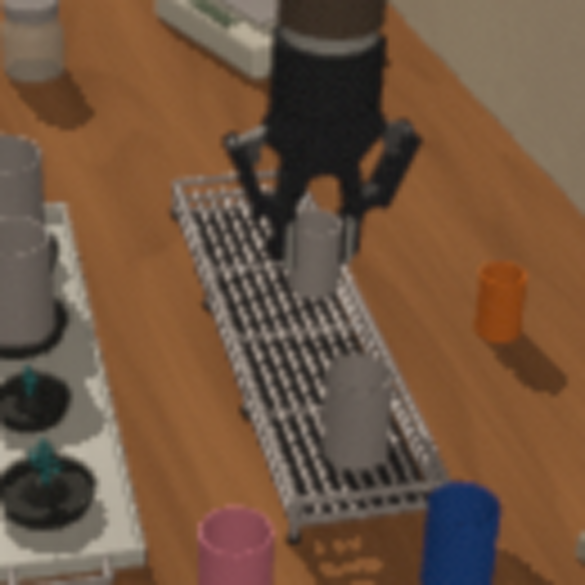

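>>> send_rows --increments '[[[-0.02, -0.001, 0, 0], [-0.035, -0.002, 0, 0], [-0.035, -0.002, 0, 0], [-0.035, -0.002, 0, 0], [-0.035, -0.002, 0, 0], [-0.025, -0.001, 0, 0], [0, 0, 0, 0], [0, 0, 0, 0]]]'

```text
clock: 40.5
eef_pos: [0.4442, -0.0446, 0.1207]
tool_rot: [0.999, -0.044, -0.017, 0.007]
ft_force: [0.8, -0.1, -0.9]
grip_width: 0.0338
```

```bash
python3 -c "
from h import *;go(.4371,-.045,.0415,-5)"
```

```text
t 40.5 p [ 0.4442 -0.0446  0.1207] yaw -5.02 tilt 2.17 need mm [-4.3 -0.2 79.4] turn -0.02 F [ 0.8 -0.1 -0.9] w 0.0338 q [-0.09  0.26 -0.31  1.04 -0.02  1.57]
tilt deg: radial-out -1.94  lateral(left) -0.96
```

>>> send_rows --increments '[[[-0.006, 0, 0.025, 0], [0, 0, 0, 0], [0, 0, 0, 0], [0, 0, 0, 0], [0, 0, 0, 0], [0, 0, 0, 0], [0, 0, 0, 0], [0, 0, 0, 0]]]'

```text
clock: 41.3
eef_pos: [0.4452, -0.0452, 0.0986]
tool_rot: [0.999, -0.044, -0.013, 0.008]
ft_force: [-0.5, -0.3, -0.7]
grip_width: 0.0336
```

```bash
python3 -c "
from h import *;go(.4371,-.045,.0415,-5)
print(flaskside(1,.442,-.045,.065,.09))"
```

```text
t 41.3 p [ 0.4452 -0.0452  0.0986] yaw -5.04 tilt 1.7 need mm [-6.7 -0.5 57.3] turn -0.04 F [-0.5 -0.3 -0.7] w 0.0336 q [-0.09  0.28 -0.35  0.97 -0.02  1.57]
tilt deg: radial-out -1.41  lateral(left) -0.96
(np.int64(66), array([ 0.44578318, -0.04497787]), array([ 0.44574599, -0.04514824,  0.01785307]))
```

>>> send_rows --increments '[[[-0.009, 0, 0.01, 0], [0, 0, 0, 0], [0, 0, 0, 0], [0, 0, 0, 0], [0, 0, 0, 0], [0, 0, 0, 0], [0, 0, 0, 0], [0, 0, 0, 0]]]'

```text
clock: 42.15
eef_pos: [0.4385, -0.0448, 0.0906]
tool_rot: [0.999, -0.044, -0.01, 0.008]
ft_force: [-0.8, 0.1, -1.0]
grip_width: 0.0336
```

```bash
python3 -c "
from h import *;go(.4371,-.045,.0415,-5)
from workcell import viewer
c=viewer.camera('side');print(flaskside(1,.437,-.045,.06,.075,c))
cv2.imwrite('pics/side13.png',cv2.resize(c['image'][170:290,190:310,::-1],None,fx=5,fy=5,interpolation=cv2.INTER_CUBIC))"
```

```text
t 42.15 p [ 0.4385 -0.0448  0.0906] yaw -5.03 tilt 1.49 need mm [-0.4 -0.5 49.1] turn -0.03 F [-0.8  0.1 -1. ] w 0.0336 q [-0.09  0.27 -0.38  0.94 -0.02  1.57]
tilt deg: radial-out -1.14  lateral(left) -0.95
(np.int64(42), array([ 0.43926484, -0.04403247]), array([ 0.4391708 , -0.04438204,  0.0177083 ]))
```

View pics/side13.png

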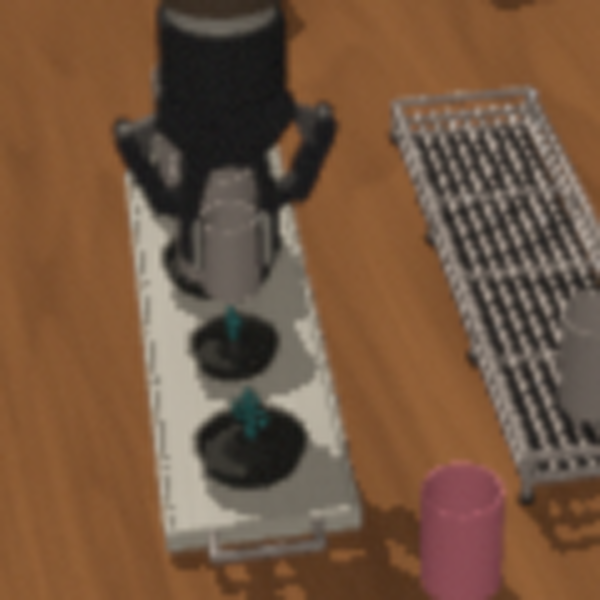

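>>> send_rows --increments '[[[-0.003, 0, 0.015, 0], [0, 0, 0, 0], [0, 0, 0, 0], [0, 0, 0, 0], [0, 0, 0, 0], [0, 0, 0, 0], [0, 0, 0, 0], [0, 0, 0, 0]]]'

```text
clock: 43.0
eef_pos: [0.4373, -0.0449, 0.0776]
tool_rot: [0.999, -0.044, -0.008, 0.008]
ft_force: [0.1, 0.1, -0.5]
grip_width: 0.0336
```

```bash
python3 -c "
from h import *;go(.4371,-.045,.0415,-5)
print(flaskside(1,.437,-.045,.047,.062))"
```

```text
t 43.0 p [ 0.4373 -0.0449  0.0776] yaw -5.03 tilt 1.32 need mm [ 0.4 -0.5 36.1] turn -0.03 F [ 0.1  0.1 -0.5] w 0.0336 q [-0.09  0.29 -0.4   0.9  -0.02  1.57]
tilt deg: radial-out -0.91  lateral(left) -0.95
(np.int64(42), array([ 0.43780108, -0.04466419]), array([ 0.43777065, -0.04551023,  0.01729433]))
```

>>> send_rows --increments '[[[-0.001, 0, 0.012, 0], [0, 0, 0, 0], [0, 0, 0, 0], [0, 0, 0, 0], [-0.001, 0, 0.008, 0], [0, 0, 0, 0], [0, 0, 0, 0], [0, 0, 0, 0]]]'

```text
clock: 43.85
eef_pos: [0.436, -0.0451, 0.0581]
tool_rot: [0.999, -0.044, -0.007, 0.008]
ft_force: [-0.0, 0.0, -1.1]
grip_width: 0.0335
```

```bash
python3 -c "
from h import *;go(.4371,-.045,.0415,-5)
from workcell import viewer
c=viewer.camera('side');print(flaskside(1,.437,-.045,.03,.045,c))
cv2.imwrite('pics/side14.png',cv2.resize(c['image'][190:270,195:275,::-1],None,fx=7,fy=7,interpolation=cv2.INTER_CUBIC))"
```

```text
t 43.85 p [ 0.436  -0.0451  0.0581] yaw -5.03 tilt 1.23 need mm [ 1.4 -0.5 16.6] turn -0.03 F [-0.   0.  -1.1] w 0.0335 q [-0.09  0.31 -0.43  0.84 -0.02  1.57]
tilt deg: radial-out -0.78  lateral(left) -0.95
(np.int64(44), array([ 0.43679038, -0.0457569 ]), array([ 0.43655908, -0.04821749,  0.01602775]))
```

View pics/side14.png

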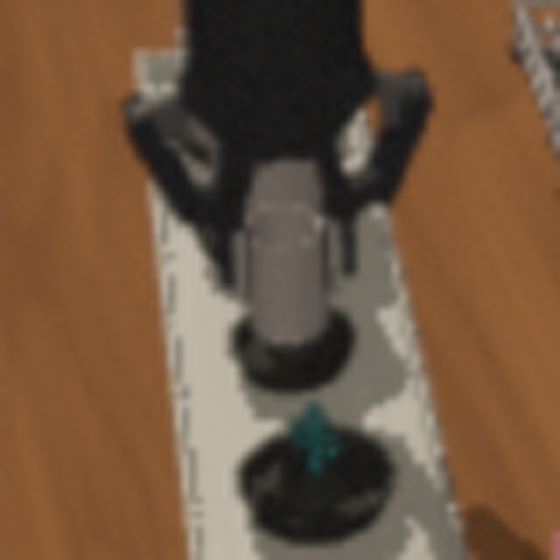

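>>> send_rows --increments '[[[0.001, 0, 0.008, 0], [0, 0, 0, 0], [0, 0, 0, 0], [0, 0, 0.005, 0], [0, 0, 0, 0], [0, 0, 0, 0], [0, 0, 0, 0], [0, 0, 0, 0]]]'

```text
clock: 44.7
eef_pos: [0.4371, -0.0455, 0.044]
tool_rot: [0.999, -0.044, -0.007, 0.008]
ft_force: [0.8, -0.2, -0.5]
grip_width: 0.0338
```

```bash
python3 -c "
from h import *;go(.4371,-.045,.0415,-5)"
```

```text
t 44.7 p [ 0.4371 -0.0455  0.044 ] yaw -5.03 tilt 1.22 need mm [ 0.  -0.5  2.5] turn -0.03 F [ 0.8 -0.2 -0.5] w 0.0338 q [-0.09  0.33 -0.45  0.81 -0.02  1.57]
tilt deg: radial-out -0.76  lateral(left) -0.95
```

>>> send_rows --increments '[[[0, 0, 0.001, 0], [0, 0, 0, 0], [0, 0, 0.001, 0], [0, 0, 0, 0], [0, 0, 0, 0], [0, 0, 0.001, 0], [0, 0, 0, 0], [0, 0, 0, 0]]]'

```text
clock: 45.5
eef_pos: [0.4374, -0.0455, 0.0414]
tool_rot: [0.999, -0.044, -0.007, 0.008]
ft_force: [-0.1, 0.2, 0.1]
grip_width: 0.0337
```

```bash
python3 -c "
from h import *;go(.4371,-.045,.0415,-5)"
```

```text
t 45.5 p [ 0.4374 -0.0455  0.0414] yaw -5.03 tilt 1.18 need mm [-0.4 -0.5 -0.1] turn -0.03 F [-0.1  0.2  0.1] w 0.0337 q [-0.09  0.34 -0.45  0.8  -0.02  1.57]
tilt deg: radial-out -0.69  lateral(left) -0.95
```

>>> send_rows --increments '[[[0, 0, 0.001, 0], [0, 0, 0, 0], [0, 0, 0, 0], [0, 0, 0, 0], [0, 0, 0, 0], [0, 0, 0, 0], [0, 0, 0, 0], [0, 0, 0, 0]]]'

```text
clock: 46.3
eef_pos: [0.4377, -0.0456, 0.0414]
tool_rot: [0.999, -0.044, -0.006, 0.008]
ft_force: [0.2, -0.2, 0.7]
grip_width: 0.0335
```

```bash
python3 -c "
from h import *;go(.4371,-.045,.0415,-5)"
```

```text
t 46.3 p [ 0.4377 -0.0456  0.0414] yaw -5.03 tilt 1.15 need mm [-0.7 -0.5 -0.1] turn -0.03 F [ 0.2 -0.2  0.7] w 0.0335 q [-0.09  0.34 -0.45  0.8  -0.02  1.57]
tilt deg: radial-out -0.65  lateral(left) -0.95
```

>>> send_rows --increments '[[[0, 0, 0, 0], [0, 0, 0, 0], [0, 0, 0, 0], [0, 0, 0, 0], [0, 0, 0, 0], [0, 0, 0, 0], [0, 0, 0, 0], [0, 0, 0, 0]]]' --hand -1

```text
clock: 47.1
eef_pos: [0.4379, -0.0456, 0.0412]
tool_rot: [0.999, -0.044, -0.006, 0.008]
ft_force: [-0.7, 0.3, 0.2]
grip_width: 0.085
```

>>> send_rows --increments '[[[0, 0, -0.03, 0], [0, 0, -0.03, 0], [0, 0, -0.03, 0], [0, 0, 0, 0], [0, 0, 0, 0], [0, 0, 0, 0], [0, 0, 0, 0], [0, 0, 0, 0]]]'

```text
clock: 47.9
eef_pos: [0.4363, -0.0439, 0.1311]
tool_rot: [0.999, -0.044, -0.01, 0.008]
ft_force: [0.0, 0.1, -0.1]
grip_width: 0.085
```

```bash
python3 -c "
from h import *;go(.6345,-.174,.13,-5)
from workcell import viewer
c=viewer.camera('side');print(flaskside(1,.437,-.045,.03,.055,c), flaskside(2,.6345,-.174,.04,.08,c))
cv2.imwrite('pics/side15.png',cv2.resize(c['image'][150:280,190:320,::-1],None,fx=4.5,fy=4.5,interpolation=cv2.INTER_CUBIC))"
```

```text
t 47.9 p [ 0.4363 -0.0439  0.1311] yaw -5.03 tilt 1.41 need mm [208.9 112.2  -0.9] turn -0.03 F [ 0.   0.1 -0.1] w 0.085 q [-0.09  0.22 -0.33  1.04 -0.02  1.57]
tilt deg: radial-out -1.05  lateral(left) -0.95
(np.int64(97), array([ 0.43798112, -0.04637234]), array([ 0.43781465, -0.04679488,  0.01718935])) (np.int64(221), array([ 0.63477647, -0.17402957]), array([ 0.63475904, -0.17451981,  0.02200376]))
```

View pics/side15.png

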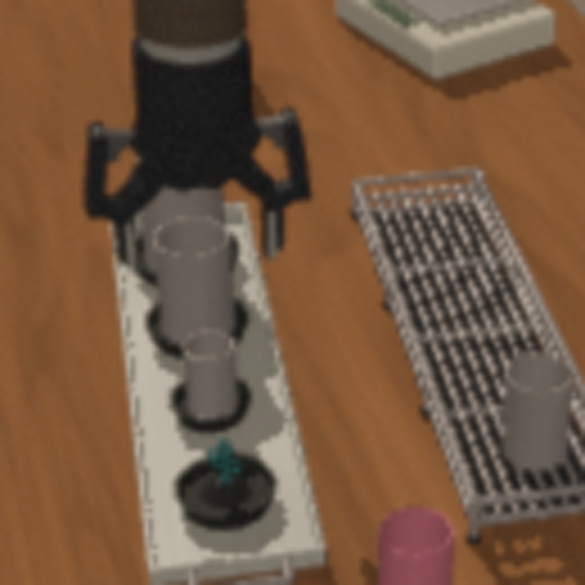

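>>> send_rows --increments '[[[0.037, 0.02, -0.001, 0], [0.037, 0.02, -0.001, 0], [0.037, 0.02, -0.001, 0], [0.037, 0.02, -0.001, 0], [0.037, 0.02, -0.001, 0], [0.022, 0.012, 0, 0], [0, 0, 0, 0], [0, 0, 0, 0]]]'

```text
clock: 48.75
eef_pos: [0.6332, -0.1769, 0.1222]
tool_rot: [0.999, -0.043, -0.018, 0.006]
ft_force: [0.4, 0.4, -1.2]
grip_width: 0.0854
```

```bash
python3 -c "
from h import *;go(.6347,-.174,.055,-5)"
```

```text
t 48.75 p [ 0.6332 -0.1769  0.1222] yaw -4.92 tilt 2.21 need mm [ 3.7 -4.  67.1] turn 0.08 F [ 0.4  0.4 -1.2] w 0.0854 q [-0.26  0.65  0.32  1.28 -0.02  1.39]
tilt deg: radial-out -1.88  lateral(left) -1.16
```

>>> send_rows --increments '[[[0.006, -0.004, 0.018, 0], [0, 0, 0, 0], [0, 0, 0, 0], [0, 0, 0, 0], [0, 0, 0, 0], [0, 0, 0, 0], [0, 0, 0, 0], [0, 0, 0, 0]]]'

```text
clock: 49.55
eef_pos: [0.6357, -0.1715, 0.1066]
tool_rot: [0.999, -0.042, -0.019, 0.006]
ft_force: [-0.7, 0.1, 0.6]
grip_width: 0.0853
```

```bash
python3 -c "
from h import *;go(.6347,-.174,.055,-5)"
```

```text
t 49.55 p [ 0.6357 -0.1715  0.1066] yaw -4.82 tilt 2.26 need mm [ 1.2  1.9 51.6] turn 0.18 F [-0.7  0.1  0.6] w 0.0853 q [-0.25  0.66  0.3   1.25 -0.02  1.4 ]
tilt deg: radial-out -1.95  lateral(left) -1.15
```

>>> send_rows --increments '[[[0, 0.002, 0.025, 0], [0, 0, 0, 0], [0, 0, 0, 0], [0, 0, 0, 0], [0, 0, 0, 0], [0, 0, 0, 0], [0, 0, 0, 0], [0, 0, 0, 0]]]'

```text
clock: 50.35
eef_pos: [0.6373, -0.1743, 0.0865]
tool_rot: [0.999, -0.042, -0.015, 0.007]
ft_force: [-0.4, 0.0, -0.5]
grip_width: 0.0857
```

```bash
python3 -c "
from h import *;go(.6347,-.174,.055,-5)"
```

```text
t 50.35 p [ 0.6373 -0.1743  0.0865] yaw -4.81 tilt 1.9 need mm [-1.7 -0.6 31.5] turn 0.19 F [-0.4  0.  -0.5] w 0.0857 q [-0.26  0.67  0.27  1.19 -0.02  1.4 ]
tilt deg: radial-out -1.51  lateral(left) -1.15
```

>>> send_rows --increments '[[[-0.003, 0, 0.025, 0], [0, 0, 0, 0], [0, 0, 0, 0], [0, 0, 0, 0], [0, 0, 0, 0], [0, 0, 0, 0], [0, 0, 0, 0], [0, 0, 0, 0]]]'

```text
clock: 51.15
eef_pos: [0.6367, -0.175, 0.0664]
tool_rot: [0.999, -0.042, -0.011, 0.008]
ft_force: [-0.0, -0.2, -0.7]
grip_width: 0.0854
```

```bash
python3 -c "
from h import *;go(.6347,-.174,.055,-5)
from workcell import viewer
c=viewer.camera('side');print(flaskside(2,.6345,-.174,.03,.06,c))
cv2.imwrite('pics/side16.png',cv2.resize(c['image'][160:290,240:370,::-1],None,fx=4.5,fy=4.5,interpolation=cv2.INTER_CUBIC))"
```

```text
t 51.15 p [ 0.6367 -0.175   0.0664] yaw -4.81 tilt 1.56 need mm [-1.9 -1.  11.4] turn 0.19 F [-0.  -0.2 -0.7] w 0.0854 q [-0.26  0.68  0.23  1.14 -0.02  1.4 ]
tilt deg: radial-out -1.06  lateral(left) -1.14
(np.int64(124), array([ 0.63512957, -0.17331899]), array([ 0.63475535, -0.17421453,  0.02214864]))
```

View pics/side16.png

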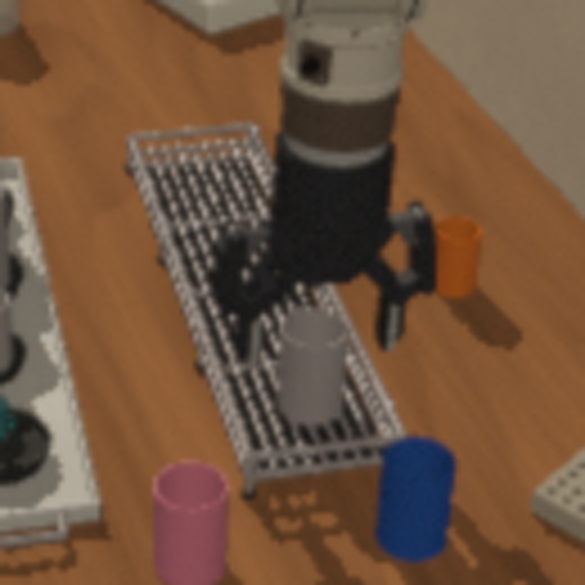

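>>> send_rows --increments '[[[-0.003, -0.001, 0.012, 0], [0, 0, 0, 0], [0, 0, 0, 0], [0, 0, 0, 0], [0, 0, 0, 0], [0, 0, 0, 0], [0, 0, 0, 0], [0, 0, 0, 0]]]'

```text
clock: 52.0
eef_pos: [0.633, -0.1738, 0.053]
tool_rot: [0.999, -0.042, -0.012, 0.008]
ft_force: [-0.3, 0.6, -0.4]
grip_width: 0.0852
```

>>> send_rows --increments '[[[0, 0, 0, 0], [0, 0, 0, 0], [0, 0, 0, 0], [0, 0, 0, 0], [0, 0, 0, 0], [0, 0, 0, 0], [0, 0, 0, 0], [0, 0, 0, 0]]]' --hand 1

```text
clock: 52.8
eef_pos: [0.6336, -0.1739, 0.0538]
tool_rot: [0.999, -0.042, -0.011, 0.008]
ft_force: [0.4, 0.4, -0.0]
grip_width: 0.045
```

```bash
python3 -c "
from h import *;go(.6347,-.174,.055,-5)"
```

```text
t 52.8 p [ 0.6336 -0.1739  0.0538] yaw -4.81 tilt 1.52 need mm [ 1.   0.  -1.2] turn 0.19 F [ 0.4  0.4 -0. ] w 0.045 q [-0.26  0.69  0.21  1.11 -0.02  1.4 ]
tilt deg: radial-out -1.00  lateral(left) -1.14
```

>>> send_rows --increments '[[[0, 0, -0.01, 0], [0, 0, -0.03, 0], [0, 0, -0.03, 0], [0, 0, 0, 0], [0, 0, 0, 0], [0, 0, 0, 0], [0, 0, 0, 0], [0, 0, 0, 0]]]'

```text
clock: 53.6
eef_pos: [0.6319, -0.172, 0.1227]
tool_rot: [0.999, -0.042, -0.016, 0.007]
ft_force: [-0.5, 0.1, -1.3]
grip_width: 0.0449
```

```bash
python3 -c "
from h import *;go(.4259,-.1448,.12,-5)"
```

```text
t 53.6 p [ 0.6319 -0.172   0.1227] yaw -4.81 tilt 1.94 need mm [-207.3  -10.     8.9] turn 0.19 F [-0.5  0.1 -1.3] w 0.0449 q [-0.26  0.64  0.3   1.26 -0.02  1.4 ]
tilt deg: radial-out -1.57  lateral(left) -1.14
```

>>> send_rows --increments '[[[-0.025, -0.001, -0.001, 0], [-0.036, -0.002, -0.001, 0], [-0.036, -0.002, -0.001, 0], [-0.036, -0.002, -0.001, 0], [-0.036, -0.002, -0.001, 0], [-0.028, -0.001, 0, 0], [0, 0, 0, 0], [0, 0, 0, 0]]]'

```text
clock: 54.4
eef_pos: [0.4246, -0.1428, 0.126]
tool_rot: [0.999, -0.042, -0.022, 0.005]
ft_force: [0.6, -0.6, 0.0]
grip_width: 0.0449
```

```bash
python3 -c "
from h import *;go(.4259,-.1448,.0428,-5)"
```

```text
t 54.4 p [ 0.4246 -0.1428  0.126 ] yaw -4.79 tilt 2.58 need mm [ 5.1  0.9 83.1] turn 0.21 F [ 0.6 -0.6  0. ] w 0.0449 q [-0.31  0.26 -0.29  1.06 -0.02  1.34]
tilt deg: radial-out -2.25  lateral(left) -1.26
```

>>> send_rows --increments '[[[0.001, 0.001, 0.025, 0], [0, 0, 0, 0], [0, 0, 0, 0], [0, 0, 0, 0], [0, 0, 0, 0], [0, 0, 0, 0], [0, 0, 0, 0], [0, 0, 0, 0]]]'

```text
clock: 55.2
eef_pos: [0.4305, -0.1453, 0.1032]
tool_rot: [0.999, -0.041, -0.019, 0.006]
ft_force: [0.3, 0.1, -0.7]
grip_width: 0.0447
```

```bash
python3 -c "
from h import *;go(.4259,-.1448,.0428,-5)
print(flaskside(2,.43,-.145,.075,.1))"
```

```text
t 55.2 p [ 0.4305 -0.1453  0.1032] yaw -4.74 tilt 2.23 need mm [-2.4 -0.9 60.5] turn 0.26 F [ 0.3  0.1 -0.7] w 0.0447 q [-0.31  0.29 -0.32  1.   -0.02  1.34]
tilt deg: radial-out -1.86  lateral(left) -1.24
(np.int64(112), array([ 0.43087495, -0.14489356]), array([ 0.43085526, -0.14526875,  0.0226988 ]))
```

>>> send_rows --increments '[[[-0.005, -0.001, 0.012, 0], [0, 0, 0, 0], [0, 0, 0, 0], [0, 0, 0, 0], [0, 0, 0, 0], [0, 0, 0, 0], [0, 0, 0, 0], [0, 0, 0, 0]]]'

```text
clock: 56.05
eef_pos: [0.427, -0.1447, 0.0933]
tool_rot: [0.999, -0.041, -0.017, 0.006]
ft_force: [0.1, 0.6, -1.3]
grip_width: 0.0449
```

```bash
python3 -c "
from h import *;go(.4259,-.1448,.0428,-5)
print(flaskside(2,.427,-.145,.065,.09))"
```

```text
t 56.05 p [ 0.427  -0.1447  0.0933] yaw -4.75 tilt 2.04 need mm [ 0.6 -0.5 50.5] turn 0.25 F [ 0.1  0.6 -1.3] w 0.0449 q [-0.31  0.29 -0.34  0.96 -0.02  1.34]
tilt deg: radial-out -1.61  lateral(left) -1.24
(np.int64(109), array([ 0.42767242, -0.14440625]), array([ 0.42765845, -0.14478418,  0.02269544]))
```

>>> send_rows --increments '[[[-0.002, 0, 0.02, 0], [0, 0, 0, 0], [0, 0, 0, 0], [0, 0, 0, 0], [0, 0, 0, 0], [0, 0, 0, 0], [0, 0, 0, 0], [0, 0, 0, 0]]]'

```text
clock: 56.9
eef_pos: [0.4267, -0.1454, 0.076]
tool_rot: [0.999, -0.041, -0.014, 0.007]
ft_force: [0.1, 0.0, -0.8]
grip_width: 0.0452
```

```bash
python3 -c "
from h import *;go(.4259,-.1448,.0428,-5)
print(flaskside(2,.427,-.145,.05,.075))"
```

```text
t 56.9 p [ 0.4267 -0.1454  0.076 ] yaw -4.74 tilt 1.8 need mm [ 0.  -1.  33.2] turn 0.26 F [ 0.1  0.  -0.8] w 0.0452 q [-0.31  0.31 -0.37  0.91 -0.02  1.34]
tilt deg: radial-out -1.32  lateral(left) -1.24
(np.int64(114), array([ 0.42753551, -0.1450184 ]), array([ 0.42749458, -0.145373  ,  0.02270516]))
```

>>> send_rows --increments '[[[-0.002, -0.001, 0.014, 0], [0, 0, 0, 0], [0, 0, 0, 0], [0, 0, 0, 0], [0, 0, 0.004, 0], [0, 0, 0, 0], [0, 0, 0, 0], [0, 0, 0, 0]]]'

```text
clock: 57.75
eef_pos: [0.426, -0.145, 0.0594]
tool_rot: [0.999, -0.041, -0.012, 0.008]
ft_force: [-0.2, -0.1, -1.4]
grip_width: 0.0449
```

```bash
python3 -c "
from h import *;go(.4259,-.1448,.0428,-5)
from workcell import viewer
c=viewer.camera('side');print(flaskside(2,.427,-.145,.035,.055,c))
cv2.imwrite('pics/side17.png',cv2.resize(c['image'][200:290,195:285,::-1],None,fx=6.5,fy=6.5,interpolation=cv2.INTER_CUBIC))"
```

```text
t 57.75 p [ 0.426  -0.145   0.0594] yaw -4.74 tilt 1.67 need mm [ 0.3 -0.5 16.6] turn 0.26 F [-0.2 -0.1 -1.4] w 0.0449 q [-0.31  0.33 -0.4   0.86 -0.02  1.34]
tilt deg: radial-out -1.12  lateral(left) -1.23
(np.int64(85), array([ 0.42680234, -0.14499033]), array([ 0.4266923 , -0.14587141,  0.02228237]))
```

View pics/side17.png

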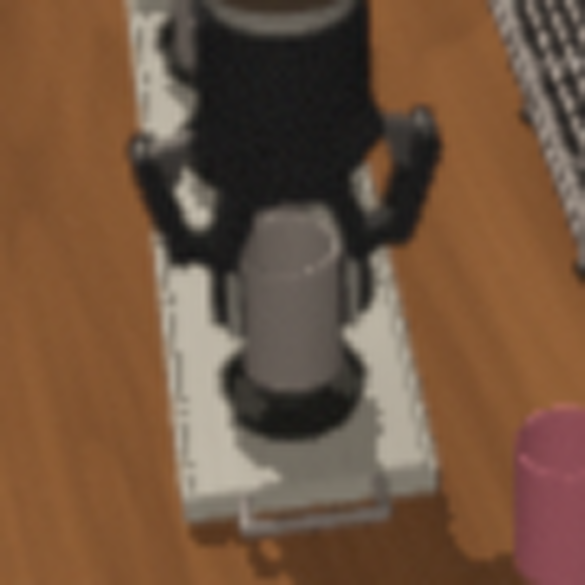

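>>> send_rows --increments '[[[0, 0, 0.008, 0], [0, 0, 0, 0], [0, 0, 0, 0], [0, 0, 0.005, 0], [0, 0, 0, 0], [0, 0, 0, 0], [0, 0, 0, 0], [0, 0, 0, 0]]]'

```text
clock: 58.6
eef_pos: [0.4255, -0.1452, 0.0451]
tool_rot: [0.999, -0.041, -0.013, 0.008]
ft_force: [-0.0, -0.3, -1.2]
grip_width: 0.0449
```

```bash
python3 -c "
from h import *;go(.4259,-.1448,.0428,-5)"
```

```text
t 58.6 p [ 0.4255 -0.1452  0.0451] yaw -4.74 tilt 1.68 need mm [ 0.4 -0.5  2.3] turn 0.26 F [-0.  -0.3 -1.2] w 0.0449 q [-0.31  0.35 -0.41  0.83 -0.02  1.34]
tilt deg: radial-out -1.13  lateral(left) -1.23
```

>>> send_rows --increments '[[[0, 0, 0.001, 0], [0, 0, 0, 0], [0, 0, 0.001, 0], [0, 0, 0, 0], [0, 0, 0, 0], [0, 0, 0.001, 0], [0, 0, 0, 0], [0, 0, 0, 0]]]'

```text
clock: 59.4
eef_pos: [0.426, -0.1455, 0.0429]
tool_rot: [0.999, -0.041, -0.012, 0.008]
ft_force: [-0.5, 0.2, -1.3]
grip_width: 0.0448
```

```bash
python3 -c "
from h import *;go(.4259,-.1448,.0428,-5)"
```

```text
t 59.4 p [ 0.426  -0.1455  0.0429] yaw -4.74 tilt 1.62 need mm [-0.1 -0.6  0.1] turn 0.26 F [-0.5  0.2 -1.3] w 0.0448 q [-0.32  0.35 -0.42  0.82 -0.02  1.34]
tilt deg: radial-out -1.04  lateral(left) -1.24
```

>>> send_rows --increments '[[[0, 0, 0.001, 0], [0, 0, 0, 0], [0, 0, 0, 0], [0, 0, 0.001, 0], [0, 0, 0, 0], [0, 0, 0, 0], [0, 0, 0, 0], [0, 0, 0, 0]]]'

```text
clock: 60.2
eef_pos: [0.4264, -0.1456, 0.0427]
tool_rot: [0.999, -0.041, -0.011, 0.008]
ft_force: [0.0, 0.7, 2.8]
grip_width: 0.0451
```

```bash
python3 -c "
from h import *;go(.4259,-.1448,.0428,-5)"
```

```text
t 60.2 p [ 0.4264 -0.1456  0.0427] yaw -4.74 tilt 1.56 need mm [-0.5 -0.8 -0.1] turn 0.26 F [0.  0.7 2.8] w 0.0451 q [-0.32  0.35 -0.42  0.82 -0.02  1.34]
tilt deg: radial-out -0.95  lateral(left) -1.24
```

Contact. Release and lift clear.

>>> send_rows --increments '[[[0, 0, 0, 0], [0, 0, 0, 0], [0, 0, 0, 0], [0, 0, 0, 0], [0, 0, 0, 0], [0, 0, 0, 0], [0, 0, 0, 0], [0, 0, 0, 0]]]' --hand -1

```text
clock: 61.0
eef_pos: [0.4265, -0.1457, 0.0421]
tool_rot: [0.999, -0.041, -0.011, 0.008]
ft_force: [-0.5, -0.5, 0.1]
grip_width: 0.085
```

>>> send_rows --increments '[[[0, 0, -0.03, 0], [0, 0, -0.03, 0], [0, 0, -0.03, 0], [0, 0, -0.02, 0], [0, 0, 0, 0], [0, 0, 0, 0], [0, 0, 0, 0], [0, 0, 0, 0]]]'

```text
clock: 61.8
eef_pos: [0.4266, -0.1432, 0.1529]
tool_rot: [0.999, -0.041, -0.014, 0.007]
ft_force: [-0.1, 0.2, -0.5]
grip_width: 0.0855
```

>>> send_rows --increments '[[[0.03, 0.03, 0, 0], [0.03, 0.03, 0, 0], [0.03, 0.03, 0, 0], [0.03, 0.03, 0, 0], [0.03, 0.03, 0, 0], [0.02, 0.03, 0, 0], [0, 0, 0, 0], [0, 0, 0, 0]]]'

```text
clock: 62.6
eef_pos: [0.5789, -0.3395, 0.1331]
tool_rot: [0.999, -0.04, -0.026, 0.002]
ft_force: [0.5, -1.5, -0.3]
grip_width: 0.0854
```

```bash
python3 -c "
from h import *;go(.4259,-.1448,.0428,-5)
from workcell import viewer
c=viewer.camera('side');t=viewer.camera('top');P=pts(t)
Bt={4:(.4598,.1534),3:(.4488,.0542),1:(.4377,-.0456),2:(.4264,-.1456)}
for i in Bt:
    m=(np.hypot(P[...,0]-BS[i][0],P[...,1]-BS[i][1])<D[i]/2+.012)&(abs(P[...,2]-.011-H[i])<.006)
    print(i,'tcp-target',Bt[i],'side',flaskside(i,*Bt[i],.03,.011+H[i],c)[1].round(4),'topfit',circ(P[m][:,:2],D[i]/2-.001).round(4),'ztop',np.median(P[m][:,2]).round(4),'exp',.011+H[i],'top lip',BS[i])
cv2.imwrite('pics/side18.png',cv2.resize(c['image'][150:300,190:340,::-1],None,fx=4,fy=4,interpolation=cv2.INTER_CUBIC))
cv2.imwrite('pics/top18.png',cv2.resize(t['image'][225:310,175:370,::-1],None,fx=4,fy=4,interpolation=cv2.INTER_CUBIC))"
```

```text
t 62.6 p [ 0.5789 -0.3395  0.1331] yaw -4.58 tilt 2.95 need mm [-163.2 -182.4   97.8] turn 0.42 F [ 0.5 -1.5 -0.3] w 0.0854 q [-0.52  0.68  0.4   1.34 -0.03  1.13]
tilt deg: radial-out -2.51  lateral(left) -1.55
4 tcp-target (0.4598, 0.1534) side [0.4596 0.1519] topfit [0.4577 0.1527] ztop 0.1047 exp 0.105 top lip (0.4587, 0.1547)
3 tcp-target (0.4488, 0.0542) side [0.4491 0.0544] topfit [0.4468 0.0553] ztop 0.0897 exp 0.09 top lip (0.4476, 0.0558)
1 tcp-target (0.4377, -0.0456) side [ 0.4384 -0.0465] topfit [ 0.4362 -0.0451] ztop 0.0625 exp 0.063 top lip (0.4363, -0.0433)
2 tcp-target (0.4264, -0.1456) side [ 0.427  -0.1461] topfit [ 0.4249 -0.1442] ztop 0.0752 exp 0.076 top lip (0.4251, -0.1427)
```

View pics/side18.png

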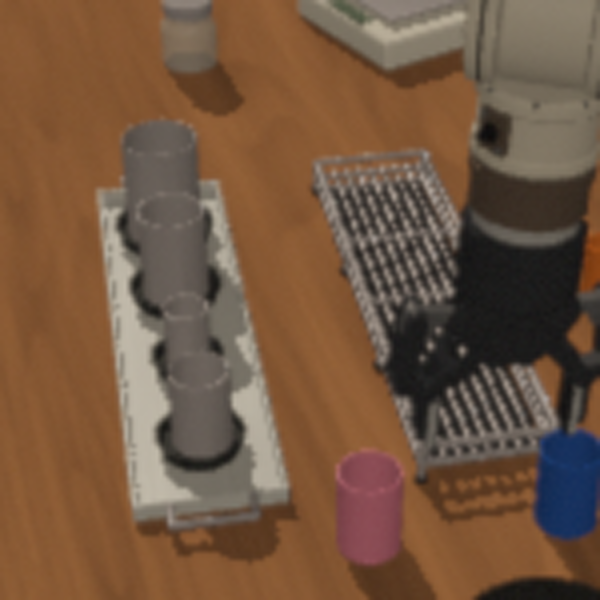

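View pics/top18.png

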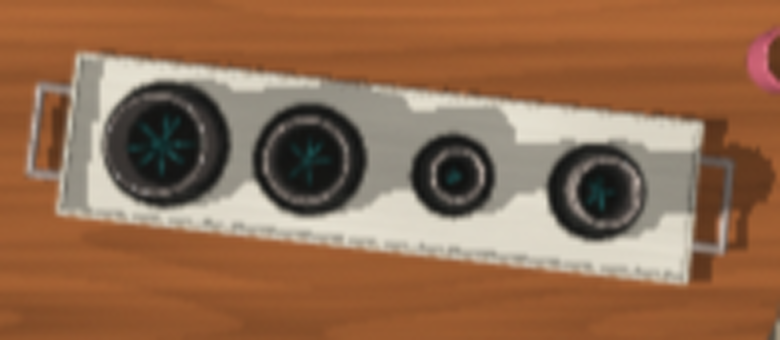

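```bash
python3 -c "
from workcell import order
print(order.job_done())"
```

```text
the job is handed in; nothing more can be done
None
```

I moved all four flasks from the rack to the tray, each onto the base of its own size, and handed the job in at about 62.7 s of the 109 s allowed. `job_done` gives no verdict, so I don't know the official result.

- **Position:** in the last top-camera check, each flask axis was within about 2.3 mm of its base's axis (limit 8 mm). I took the base centres from the first picture, using the dish lips.
- **Height:** the flask tops were within 1 mm of where they should be when standing on the floor of the base. The last pictures show all four upright and released.
- **Placing:** I lowered each flask in 1 mm steps at the end and opened the jaws only once it touched. The highest contact force I saw between moves was about 3 N.
- **Bystanders:** the gripper went nowhere near the bowl or the jar while carrying flasks. At hand-in it was parked in the air, but I did not re-measure where the bowl and jar stand.

Some readings disagreed:
- **Cameras:** the two views differ by about 2 mm, within the stated calibration.
- **Side-view dish centres:** these came out about 6–7 mm off in y because the dish walls hide part of the lip, so I didn't use them for y.
- **Tool tilt:** it drifted by up to 3° during fast moves. I brought it back to about 1° before each release, and the flasks settled flat.
- **Grip on flask1:** the gripper read 33.5 mm on the 36 mm tube, but the pictures showed it held normally.

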